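# Nip up the roll stand's foot nut with a ring spanner

### The arm

A 6-joint arm with a two-finger parallel gripper is mounted at the origin on the work surface. World frame = base frame: x ahead of the robot, y to its left, z up, the work surface at z = 0. Lengths are in m, angles in rad, forces in N, time in s.
With the tool pointing down it reaches from about 0.275 to 0.75 m from the base axis. Payload 10.2 kg.
Tool frame: the origin (TCP) lies on the front face of the gripper's body, between the roots of the fingers; the fingertips stand 73 mm ahead of it and the grasp point (between the pads) lies 54 mm ahead of it; x points along the fingers, y is the direction in which the jaws open and shut, and the axes are right-handed (so a half turn about x gives the same grasp; the last joint's range is limited). The gripper opens to 85 mm and grips with 20 to 120 N. Pads are 22 mm wide; open, the fingers measure 114 mm over their backs; the gripper's body (76 mm by 85 mm) begins 54 mm behind the grasp point. The pads swing forward as they close: fully open they stand 13 mm farther back than shut.
Start: joints at [-1.438, 0.313, 1.498, -0, 1.331, -0.223], TCP at [0.183, -0.492, 0.304] pointing down, gripper open.
Joint ranges: [-2.94, 2.94], [-0.97, 2.17], [0.19, 2.56], [-1.23, 4.37], [0.02, 3.11], [-2.88, 2.88]. Speed limits (rad/s): [2.39, 2.39, 3.01, 3.14, 3.14, 3.14].

### API

Orientations are given as a rotation vector (axis times angle).
In Python, from rig import arm gives the robot as it stands.
- The arm moves only by the tool carry_out, never from a script. Its argument "increments" is a list of rows, each an object of numbers: "wx", "wy", "wz": the turn, a rotation vector about the world's x, y, z each as a share of 90 degrees, from -1 to 1; "dx", "dy", "dz": the shift along the world's x, y, z each as a share of 0.15 m, from -1 to 1; "fingers": the closure, from 0 (fully open) to 1 (shut). In form: [{"wx": .., "wy": .., "wz": .., "dx": .., "dy": .., "dz": .., "fingers": ..}, ...]. A call has 1 to 8 rows; each row is the pose to reach, as a shift and turn from the pose measured when the call began; what a row does not reach only later rows make up. A row lasts 1/8 s, in which the tool goes at most 62.5 mm and 10.7 degrees, less where a joint would pass 70% of its speed; a pose out of reach is approached as far as the arm can. A call with a number of a shift or a turn outside -1 to 1 is refused whole. A call with a gripper value outside its range is refused whole. The fingers move at their own pace and stop on an object; the grip force is fixed at half the most. Time passes only in rows, so rows that repeat a pose let the fingers close. It gives the time, the measured TCP pose, the force and the opening at its end, in the units of the state.
- arm.sense(): the state, without advancing time (a new reading comes with each control period).
- arm.capture(name): name is "side" or "top" or "wrist"; returns (picture, depth): 480x640x3 uint8, red, green, blue; 480x640 float32, m along the optical axis (not along the pixel's ray), 0 where there is no reading.
- arm.camera_info(name): a dict with "mtx" (3x3 intrinsics, pixels), "xyz" and "attitude" of the camera in the world. Camera axes: x right, y up, looking along -z (the intrinsics and any distortion apply to the point x, -y, -z); pixel columns grow to the right and rows downward; lengths in m; the calibration is good to about 2 mm. A picture is of the moment at which its call begins: read the wrist's pose just before it. camera_info takes no time and is no camera call; for the wrist camera it gives the pose at the moment of the call.
- arm.job_done(): hands the job in, once; it reports no verdict.
The state is a dict: "clock": time; "joint_positions": joint angles; "qd": joint speeds; "joint_efforts": joint torques, N m; "ee_pos": TCP position; "tool_rot": TCP orientation; "force": force on the tool from outside, world axes, zero at the start; "ft_torque": the same for the moment, N m; "width": finger opening in m.
Only numpy, scipy, OpenCV 4.12 (cv2) and the standard library are available. Lean on these libraries where they do the work, as an engineer would, in place of code of your own. Each camera call takes 0.05 s, during which the arm holds its last target.

### The job

The green roll stand has worked loose on the bench: take the ring spanner from the black mat, put its large ring right down over the slack brass nut in the channel foot, and tighten the nut clockwise until it comes up firm, lifting the spanner off and reseating it whenever the channel's sides stop the swing. Do not overtighten it, keep fingers off the nut and do not force the spanner against the channel's sides; then lay the spanner back down gently on the mat, let go, and leave the coil, the bin and the tin where they are.

Things in the scene. Friction and masses are not known exactly. Their poses are not given: they have to be found in the camera images.
- spanner_grip (a point): Centre of the handle of the loose offset ring spanner (steel, about 0.42 kg, 305 mm long), which lies on its two rings like a low bridge. Handle 160 long, 14 wide, 9 mm thick, dark patch at its middle (near the centre of mass), 27.5 mm above the rings' undersides. x runs along the handle to the large ring, z up as found. Ring centres: 130 mm along +x (large) and -x (small), 20 mm lower.
- ring_large (a point): Centre of the spanner's large ring, at mid-height: 47 mm outside, 15 mm high, six-sided through hole 31.2 mm across flats with a chamfered mouth. Axes as the handle's; a pair of flats is square to x. It slides down over the nut only with its x axis at a multiple of 60 degrees from the nut's x axis; on the nut it has about 4 degrees of play each way. A sloping neck 14 mm wide joins it to the handle.
- ring_small (a point): Centre of the spanner's small ring at the other end, at mid-height: 39 mm outside, 15 mm high, hole 25.4 mm across flats, too small for the nut. Axes as the handle's.
- foot: Green roll stand, fixed: a steel channel on its back, sides up. Origin on the bench top under the brass nut's axis; x along the channel from the nut to the post, y across, z up. Base 6 mm thick, x -34 to +166 mm. Sides 50 mm high, inner faces at y = +-41.5 mm, 8.5 mm thick; their front ends (x = -34) stop the handle, which sticks out to -x there, at about 43 degrees either side of the channel.
- post_top (a point): Top of the stand's green post (50 mm square), 221 mm above the bench, 66 mm behind the brass nut (foot x = 66). The post's near face is 41 mm from the nut's axis. Behind it (foot x 91 to 190 mm) hang a spindle and a coil, 95 to 235 mm high, over a second nut, painted green and tight: leave that one alone. Axes as the foot's.
- nut_center (a point): Centre of the slack brass nut, on its vertical axis, 17 mm above the bench: hexagon 30 mm across flats, 16 mm high (9 to 25 mm above the bench), top edge chamfered, on a washer 37 mm across; its 20 mm stud ends 31 mm above the bench. The axes turn with the nut: x square to a flat, z up. With the large ring right down on the washer, the ring's centre is 0.5 mm below this point.
- foot_nut (a joint): Running turn of the brass nut, rad, growing as it is tightened (clockwise from above); starts at 0.27 to 0.59. A lock nut: it drags with about 0.6 N m (5 N pushed sideways at mid-handle, 130 mm from the axis) and stays where left. At about 2.20 it is down on its washer and stops running; from there on only nut_clamp grows.
- nut_clamp (a joint): Further turn of the nut once it is down, as it clamps, rad; 0 at first, stays where left (eases back to about 0.05 if above). It starts at 0.75 N m about the nut's axis and takes 14 N m more per rad. Firm: 0.02 to 0.06, 1.0 to 1.6 N m (8 to 12 N sideways at mid-handle, less if the hand twists too; a hand that has stopped feels up to 0.3 N m less). Over 0.07 is overtightened.
- firm_mark (a point): Point 130 mm from the nut's axis, 36 mm above the bench, fixed to the foot: about where mid-handle stands when the nut comes up firm (14 degrees clockwise of straight out of the channel; the ring's play and give add 5 to 15 degrees). The job takes 92 to 111 degrees of turn, more than one swing between the sides: at least two strokes with a reseating 60 degrees back.
- mat: Black rubber bench mat, fixed, 300 x 420 x 3 mm along its own x, y, z. Origin at the centre of its underside, on the bench top.
- coil_center (a point): Centre of a loose dark-brown coil of edge banding lying flat, 120 mm across, 22 mm high. Not to be disturbed.
- bin_center (a point): Centre of a loose blue open parts bin, 120 x 90 x 50 mm. Not to be disturbed.
- tin_center (a point): Centre of a loose yellow grease tin, 60 mm across, 75 mm high. Not to be disturbed.
Things that resemble listed ones, but are neither listed nor needed, are in the scene too. Of the things like the foot, leave any that is pink or red; of the rest the larger one is meant.

How it is judged:
By the outcome, as a careful person would: the job done as asked, in the order asked, and still so for the second after the job is handed in, with the robot touching nothing.
It also fails if it takes over 72 s, if anything falls off the work surface, if the arm or the gripper's body presses on something with over 40 N, if the wrist force passes 120 N, or if a joint passes its speed limit or range.

## Working session

There is one attempt and no reset: what is moved stays moved. The work goes in short steps, Python scripts to look and compute and a tool call to move; the robot and the scene stay as the last step left them, time stands still between calls to the robot, and variables do not carry over. Pictures are saved under pics/ and viewed, and the job is handed in when it is done.

Besides the shell and the picture viewer there is one more tool, called after "Request:" in YAML: its name, and indented under it one key for each argument. carry_out: Moves the arm, as the interface text tells. Shift numbers are shares of 0.15 m and turn numbers shares of 90 degrees, none past 1 either way. Its arguments: {"type":"object","properties":{"increments":{"type":"array","items":{"type":"object","properties":{"wx":{"type":"number"},"wy":{"type":"number"},"wz":{"type":"number"},"dx":{"type":"number"},"dy":{"type":"number"},"dz":{"type":"number"},"fingers":{"type":"number"}}}}},"required":["increments"]}

```bash
ls; mkdir -p pics; cat > h.py <<'E'
import numpy as np, cv2
from scipy.spatial.transform import Rotation as R
from rig import arm
E
python3 - <<'E'
from h import *
s=arm.sense(); print(s)
for n in ["side","top","wrist"]:
    i=arm.camera_info(n); print(n,i)
    p,d=arm.capture(n); cv2.imwrite(f"pics/{n}0.png",p[:,:,::-1]); np.savez(f"{n}0.npz",p=p,d=d,**{k:np.array(v) for k,v in i.items()})
E
```

```text
pics
{'clock': 0.0, 'joint_positions': array([-1.43841857e+00,  3.13466041e-01,  1.49847809e+00, -3.29839752e-05,
        1.33098295e+00, -2.23367923e-01]), 'qd': array([ 0.00087099, -0.00163406, -0.00039872, -0.00049727, -0.00092087,
       -0.00077007]), 'joint_efforts': array([-7.34818695e-05, -4.12261999e+01, -2.59743887e+01, -1.98751104e-04,
        4.14281458e-03,  6.35452309e-06]), 'ee_pos': array([ 0.18282708, -0.49195116,  0.30331136]), 'tool_rot': array([ 2.02829304,  0.36600984, -2.02823392]), 'force': array([-0.25628451, -0.86195161,  0.39275869]), 'ft_torque': array([-0.01067624,  0.00787815, -0.00262588]), 'width': 0.08579457021466147}
side {'mtx': array([[573.54872455,   0.        , 318.60766124],
       [  0.        , 573.54872455, 242.59578262],
       [  0.        ,   0.        ,   1.        ]]), 'xyz': array([ 0.33929269, -1.30003933,  1.01125852]), 'attitude': array([ 1.02650721, -0.04962554, -0.06182286])}
top {'mtx': array([[529.7579516 ,   0.        , 313.30064961],
       [  0.        , 529.7579516 , 241.17487427],
       [  0.        ,   0.        ,   1.        ]]), 'xyz': array([0.25365391, 0.11441862, 1.74112425]), 'attitude': array([ 0.10697154, -0.11447246, -1.5595235 ])}
wrist {'mtx': array([[363.29506401,   0.        , 323.13581995],
       [  0.        , 363.29506401, 236.77459726],
       [  0.        ,   0.        ,   1.        ]]), 'xyz': array([ 0.25778293, -0.46324346,  0.37411777]), 'attitude': array([-0.27507979,  0.19322326, -1.20450693])}
```

View pics/side0.png

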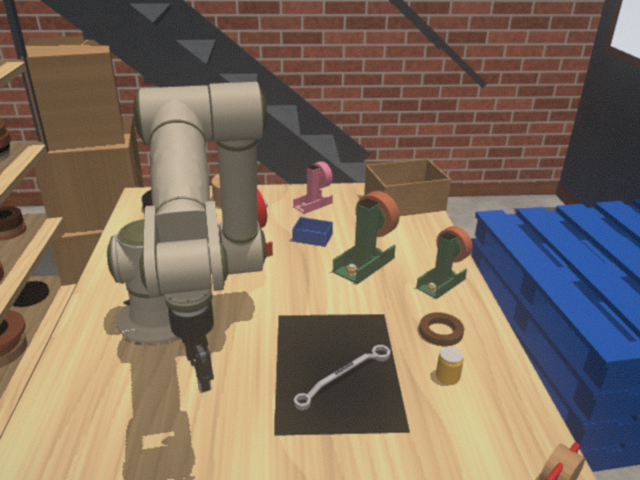

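View pics/top0.png

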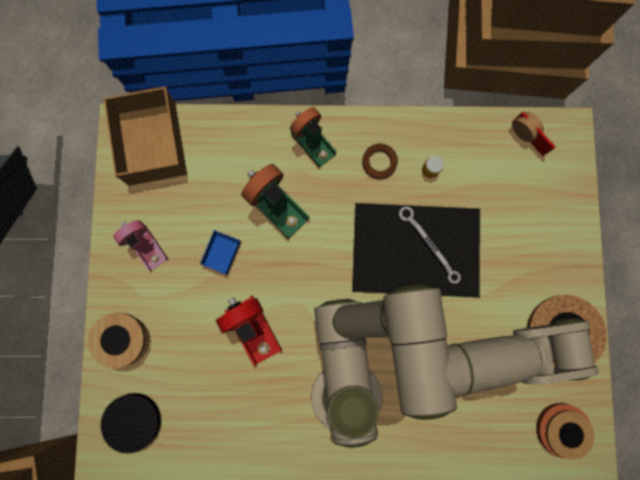

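View pics/wrist0.png

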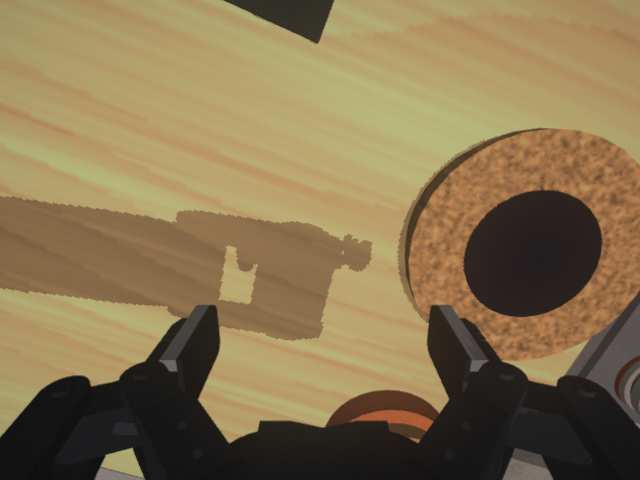

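```bash
cat >> h.py <<'E'
def ray(info,u,v):
    K=np.array(info["mtx"]); d=np.array([(u-K[0,2])/K[0,0],-(v-K[1,2])/K[1,1],-1.])
    return np.array(info["xyz"]), R.from_rotvec(info["attitude"]).apply(d)
def toplane(info,u,v,z):
    o,d=ray(info,u,v); return o+d*(z-o[2])/d[2]
def proj(info,P):
    K=np.array(info["mtx"]); c=R.from_rotvec(info["attitude"]).inv().apply(np.array(P)-info["xyz"])
    return np.array([K[0,2]-K[0,0]*c[...,0]/c[...,2],K[1,2]+K[1,1]*c[...,1]/c[...,2]]).T
def load(n):
    return dict(np.load(n))
def crop(p,x0,y0,x1,y1,k,name):
    cv2.imwrite(name,cv2.resize(p[y0:y1,x0:x1,::-1],None,fx=k,fy=k,interpolation=cv2.INTER_CUBIC))
E
python3 - <<'E'
from h import *
t=load("top0.npz"); s=load("side0.npz")
a=cv2.resize(t['p'][95:250,235:345],None,fx=3.5,fy=3.5,interpolation=cv2.INTER_CUBIC)
b=cv2.resize(t['p'][195:300,345:490],(400,290),interpolation=cv2.INTER_CUBIC)
c=np.zeros((max(a.shape[0],580),800,3),np.uint8); c[:a.shape[0],:a.shape[1]]=a; c[:290,390:790]=b
b=cv2.resize(s['p'][180:310,320:480],(400,325)[:2],interpolation=cv2.INTER_CUBIC); c=c[:600]; c[292:580,390:790]=cv2.resize(b,(400,288))
cv2.imwrite("pics/c1.png",c[:,:,::-1])
print(toplane(t,406,214,.025),toplane(t,454,277,.025),toplane(t,291,220,.03))
print(toplane(s,381,352,.025),toplane(s,302,400,.025),toplane(s,351,270,.03))
E
```

```text
[ 0.59080872 -0.19790853  0.025     ] [ 0.38415199 -0.35038997  0.025     ] [0.56635712 0.18092744 0.03      ]
[ 0.59125554 -0.21552472  0.025     ] [ 0.38352335 -0.36439807  0.025     ] [0.55998458 0.15162824 0.03      ]
```

View pics/c1.png

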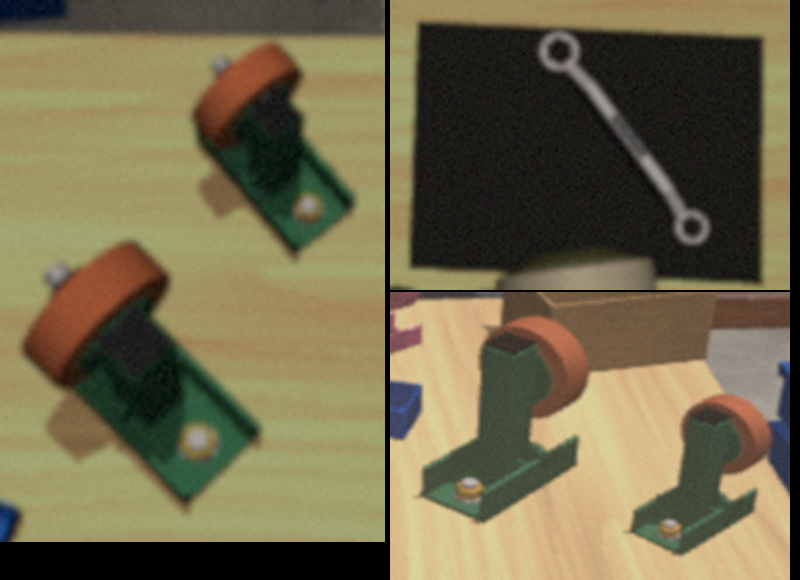

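```bash
python3 - <<'E'
from h import *
t=load("top0.npz"); s=load("side0.npz"); w=load("wrist0.npz")
def dep(i,u,v):
    o,d=ray(i,u,v); return o+d*i['d'][v,u]
for u,v in [(380,250),(330,230),(200,400),(550,200),(150,200),(290,221),(300,200)]: print('top',u,v,dep(t,u,v),toplane(t,u,v,0))
for u,v in [(300,330),(380,420),(230,440),(500,400),(430,330),(180,250)]: print('side',u,v,dep(s,u,v),toplane(s,u,v,0))
for u,v in [(100,100),(300,120),(600,70)]: print('w',u,v,dep(w,u,v))
# mat corners
for i,n in((t,'top'),(s,'side')):
    m=(i['p'].max(2)<60).astype(np.uint8)
    k,l,st,c=cv2.connectedComponentsWithStats(m)
    for j in range(1,k):
        if st[j,4]>800: print(n,st[j],c[j], toplane(i,*c[j],.003))
E
```

```text
top 380 250 [ 0.47308596 -0.11374799  0.00343968] [ 0.47352032 -0.11419964  0.        ]
top 330 230 [ 0.53951388  0.05170241 -0.00198705] [0.53918801 0.0517739  0.        ]
top 200 400 [-0.0124441   0.4635353  -0.00109815] [-0.01227638  0.46331524  0.        ]
top 550 200 [ 0.64622234 -0.68448208  0.00819998] [ 0.64807993 -0.68826238  0.        ]
top 150 200 [0.63373381 0.65272886 0.00869937] [0.63564238 0.65543198 0.        ]
top 290 221 [0.563788   0.18433794 0.02562143] [0.56841993 0.1853822  0.        ]
top 300 200 [ 0.64074299  0.15289263 -0.00202006] [0.64029441 0.15284804 0.        ]
side 300 330 [ 0.39176507 -0.09021817  0.00247377] [ 0.39189375 -0.0872514   0.        ]
side 380 420 [ 0.55688693 -0.41415655  0.00265285] [ 0.55745925 -0.41182648  0.        ]
side 230 440 [ 0.22325304 -0.44658818  0.00069571] [ 0.22317316 -0.44600063  0.        ]
side 500 400 [ 0.85145202 -0.36805146 -0.00226755] [ 0.85030617 -0.37013659  0.        ]
side 430 330 [ 0.73859258 -0.13163306  0.01956315] [ 0.74646956 -0.10858393  0.        ]
side 180 250 [ 0.18226684 -0.50615583  0.52368668] [0.013
[... 1032 characters left out ...]
     ]
top [ 353  204  126   93 9960] [415.16596386 249.56144578] [ 0.47562186 -0.23029488  0.003     ]
top [ 101  394   60   59 2741] [130.54469172 422.69573148] [-0.08274684  0.67892231  0.003     ]
top [   0  435   77   45 2015] [ 47.49280397 457.17270471] [-0.1882851   0.93209008  0.003     ]
side [   42     0   292   134 10137] [167.99279866  44.72348821] [-4.75807463e-01  3.41179997e+00  3.00000000e-03]
side [ 560    0   80  207 9714] [605.55126621 130.3011118 ] [2.02762362 1.3932968  0.003     ]
side [ 169  302   44   58 1112] [191.85161871 328.61870504] [ 0.09928949 -0.06745708  0.003     ]
side [ 312  360   69   59 1818] [348.82068207 390.58140814] [ 0.4974034 -0.3207376  0.003    ]
```

```bash
python3 - <<'E'
from h import *
s=arm.sense(); T=R.from_rotvec(s['tool_rot']); np.set_printoptions(precision=4,suppress=True)
print(T.as_matrix())
i=arm.camera_info('wrist'); print('cam in tool',T.inv().apply(i['xyz']-s['ee_pos'])); print((T.inv()*R.from_rotvec(i['attitude'])).as_matrix())
t=load("top0.npz")
A=toplane(t,345+(559-390)*145/400,195+51*105/290,.018);B=toplane(t,345+(692-390)*145/400,195+227*105/290,.018);print(A,B,(A+B)/2,np.degrees(np.arctan2(*(A-B)[1::-1])),np.linalg.norm(A-B))
f=[toplane(t,235+u/3.5,95+v/3.5,.05) for u,v in((260,432),(187,508))];print(f)
d=f[0]-f[1];print(np.degrees(np.arctan2(d[1],d[0])),np.linalg.norm(d))
E
```

```text
[[-0.0001  0.3484 -0.9374]
 [ 0.0009 -0.9374 -0.3484]
 [-1.     -0.0009 -0.0002]]
cam in tool [-0.0707 -0.0009 -0.0803]
[[ 0.0004  0.311  -0.9504]
 [ 1.      0.0003  0.0005]
 [ 0.0004 -0.9504 -0.311 ]]
[ 0.594  -0.2001  0.018 ] [ 0.3841 -0.3538  0.018 ] [ 0.489 -0.277  0.018] 36.21782712609231 0.26018981285190496
[array([0.5684, 0.1209, 0.05  ]), array([0.4967, 0.1875, 0.05  ])]
-42.86344769368436 0.09790227955512656
```

Request:
carry_out:
  increments:
    - {"dx": 0.33, "dy": 0.23, "wz": 0.1, "fingers": 0}
    - {"dx": 0.66, "dy": 0.47, "wz": 0.17, "fingers": 0}
    - {"dx": 1.0, "dy": 0.7, "wz": 0.17, "fingers": 0}
    - {"dx": 1.0, "dy": 0.7, "wz": 0.17, "fingers": 0}

```text
invalid input
```

Request:
carry_out:
  increments:
    - {"dx": 0.35, "dy": 0.24, "fingers": 0}
    - {"dx": 0.7, "dy": 0.48, "fingers": 0}
    - {"dx": 1.0, "dy": 0.7, "fingers": 0}
    - {"dx": 1.0, "dy": 0.7, "fingers": 0}
    - {"dx": 1.0, "dy": 0.7, "fingers": 0}

```text
invalid input
```

```bash
cat >> h.py <<'E'
def snap(n,name):
    s=arm.sense(); i=arm.camera_info(n); p,d=arm.capture(n)
    cv2.imwrite(f"pics/{name}.png",p[:,:,::-1]); np.savez(name+".npz",p=p,d=d,ee=s['ee_pos'],rot=s['tool_rot'],**{k:np.array(v) for k,v in i.items()})
    return s
E
python3 -c "
from h import *
print(snap('wrist','w1'))"
```

```text
{'clock': 0.15, 'joint_positions': array([-1.43838616e+00,  3.13331896e-01,  1.49819032e+00, -1.55901024e-05,
        1.33100669e+00, -2.23406601e-01]), 'qd': array([-0.00112713, -0.00050037, -0.00195606, -0.00095397, -0.00142601,
       -0.00096759]), 'joint_efforts': array([ 8.69126798e-04, -4.12370574e+01, -2.59797102e+01, -2.23355319e-04,
        3.20823325e-03, -1.22393777e-05]), 'ee_pos': array([ 0.18285569, -0.49201693,  0.30348838]), 'tool_rot': array([ 2.02808981,  0.36563288, -2.02803323]), 'force': array([-0.59541945, -0.20674953,  0.23981441]), 'ft_torque': array([-0.0397335 , -0.02167704,  0.05454441]), 'width': 0.08539466607172677}
```

View pics/w1.png

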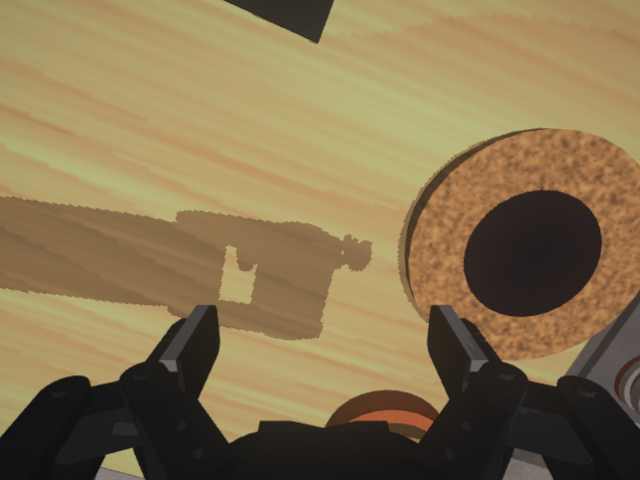

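All keys must be given explicitly.

Request:
carry_out:
  increments:
    - {"wx": 0, "wy": 0, "wz": 0.1, "dx": 0.33, "dy": 0.23, "dz": 0, "fingers": 0}
    - {"wx": 0, "wy": 0, "wz": 0.17, "dx": 0.66, "dy": 0.47, "dz": 0, "fingers": 0}
    - {"wx": 0, "wy": 0, "wz": 0.17, "dx": 1.0, "dy": 0.7, "dz": 0, "fingers": 0}
    - {"wx": 0, "wy": 0, "wz": 0.17, "dx": 1.0, "dy": 0.7, "dz": 0, "fingers": 0}

```text
clock: 0.7
ee_pos: [0.3354, -0.3847, 0.3035]
tool_rot: [1.862, 0.606, -1.861]
force: [-0.2, -0.6, -0.4]
width: 0.0851
```

Request:
carry_out:
  increments:
    - {"wx": 0, "wy": 0, "wz": 0, "dx": 0.35, "dy": 0.24, "dz": 0, "fingers": 0}
    - {"wx": 0, "wy": 0, "wz": 0, "dx": 0.7, "dy": 0.48, "dz": 0, "fingers": 0}
    - {"wx": 0, "wy": 0, "wz": 0, "dx": 1.0, "dy": 0.7, "dz": 0, "fingers": 0}
    - {"wx": 0, "wy": 0, "wz": 0, "dx": 1.0, "dy": 0.7, "dz": 0, "fingers": 0}

```text
clock: 1.2
ee_pos: [0.4871, -0.278, 0.3031]
tool_rot: [1.86, 0.61, -1.859]
force: [-0.8, -0.3, -0.2]
width: 0.0857
```

```bash
python3 -c "
from h import *
s=snap('wrist','w2');print(s['ee_pos'],s['joint_positions'],s['ft_torque'])"
```

```text
[ 0.48709811 -0.27804994  0.30306543] [-7.27926248e-01  3.93284631e-01  1.38730444e+00  1.10634419e-03
  1.36221181e+00  2.10541357e-01] [-0.07001611  0.0241514  -0.03703067]
```

View pics/w2.png

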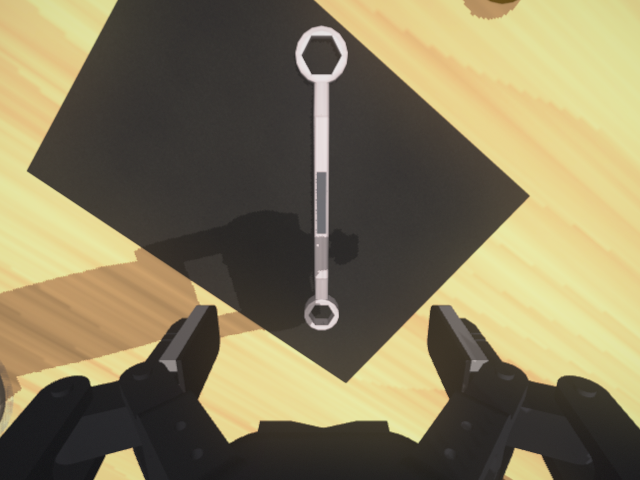

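```bash
python3 - <<'E'
from h import *
np.set_printoptions(precision=4,suppress=True)
w=load("w2.npz"); g=cv2.cvtColor(w['p'],cv2.COLOR_RGB2GRAY)
T=R.from_rotvec(w['rot']); print(T.as_matrix())
for n,(x0,y0,x1,y1) in dict(L=(285,15,360,82),S=(298,298,345,332)).items():
    m=((g>115)*255).astype(np.uint8)[y0:y1,x0:x1]
    cs,hh=cv2.findContours(m,cv2.RETR_CCOMP,cv2.CHAIN_APPROX_NONE)
    for c,h in zip(cs,hh[0]):
        if len(c)<25: continue
        P=np.array([toplane(w,u+x0,v+y0,.018)[:2] for u,v in c[:,0]],np.float32)
        (cx,cy),r=cv2.minEnclosingCircle(P); M=cv2.moments(P.reshape(-1,1,2)*1000)
        print(n,h[3],len(c),cx,cy,2*r*1000,'centroid',M['m10']/M['m00']/1000,M['m01']/M['m00']/1000,cv2.minAreaRect(P*1000))
crop(w['p'],280,10,365,90,7,'pics/c2.png')
# handle edges at several rows (z of top .035)
for v in (120,140,160,185,210,225,250,265):
    row=g[v,290:350].astype(int); o=np.where(row>75)[0]+290; 
    c=(o[0]+o[-1])/2; print(v,o[0],o[-1],toplane(w,c,v,.035))
E
```

```text
[[-0.0002  0.5908 -0.8068]
 [ 0.0016 -0.8068 -0.5908]
 [-1.     -0.0014 -0.0008]]
L -1 155 0.5933270454406738 -0.19654768705368042 46.85201868414879 centroid 0.5933410975639255 -0.1964582567469476 ((594.0069580078125, -195.85107421875), (44.731292724609375, 46.12313461303711), 36.18647766113281)
L 0 117 0.593166708946228 -0.19641847908496857 36.11557185649872 centroid 0.5931790867667206 -0.1964564593953826 ((593.235107421875, -196.40594482421875), (31.218036651611328, 35.43901062011719), 36.18440246582031)
L -1 82 0.6224961280822754 -0.20098373293876648 31.946413218975067 centroid 0.6275210140871893 -0.2020722053683057 ((629.9369506835938, -201.27667236328125), (31.744808197021484, 15.32124137878418), 87.74534606933594)
S -1 94 0.3839239776134491 -0.3491058945655823 41.13378003239632 centroid 0.38369936855290726 -0.34967517481345056 ((384.1831970214844, -349.4614562988281), (38.75857925415039, 36.67245864868164), 36.24976348876953)
S 0 67 0.3826960325241089 -0.3492830991744995 30.1447045058012 centroid 0.38272174652717295 -0.3495607600270858 ((382.9732360839844, -349.6625671386719), (26.303497314453125, 28.827306747436523), 36.25212478637695)
120 313 329 [ 0.5489 -0.2288  0.035 ]
140 314 329 [ 0.5353 -0.2393  0.035 ]
160 314 328 [ 0.5207 -0.2494  0.035 ]
185 314 328 [ 0.5021 -0.263   0.035 ]
210 314 328 [ 0.4826 -0.2772  0.035 ]
225 314 328 [ 0.4705 -0.286   0.035 ]
250 314 328 [ 0.4497 -0.3012  0.035 ]
265 314 328 [ 0.4367 -0.3107  0.035 ]
```

View pics/c2.png

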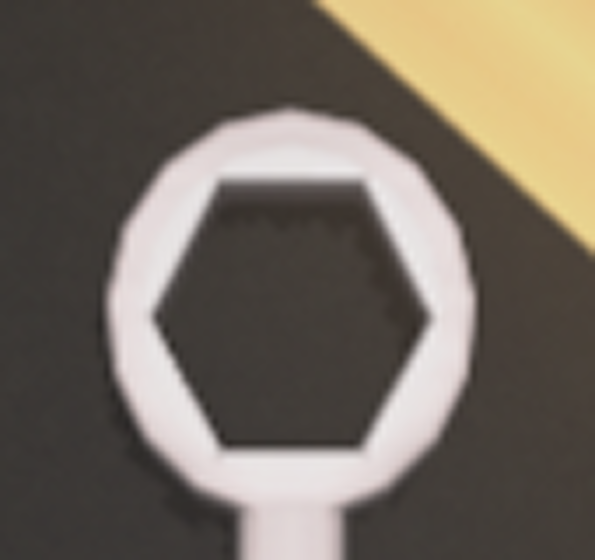

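Request:
carry_out:
  increments:
    - {"wx": 0, "wy": 0, "wz": 0, "dx": 0.1, "dy": 0.09, "dz": -0.35, "fingers": 0}
    - {"wx": 0, "wy": 0, "wz": 0, "dx": 0.195, "dy": 0.171, "dz": -0.7, "fingers": 0}
    - {"wx": 0, "wy": 0, "wz": 0, "dx": 0.195, "dy": 0.171, "dz": -0.95, "fingers": 0}
    - {"wx": 0, "wy": 0, "wz": 0, "dx": 0.195, "dy": 0.171, "dz": -0.95, "fingers": 0}

```text
clock: 1.75
ee_pos: [0.5132, -0.2547, 0.1585]
tool_rot: [1.86, 0.611, -1.867]
force: [0.1, -0.4, 0.2]
width: 0.0853
```

```bash
python3 -c "
from h import *
s=snap('wrist','w3');print(s['ee_pos'],s['joint_positions'],s['ft_torque'])"
```

```text
[ 0.51317643 -0.2546778   0.15850761] [-6.65156167e-01  5.67274936e-01  1.52013511e+00  2.35618995e-04
  1.06095774e+00  2.77489878e-01] [-0.00106542  0.00894014  0.00283994]
```

View pics/w3.png

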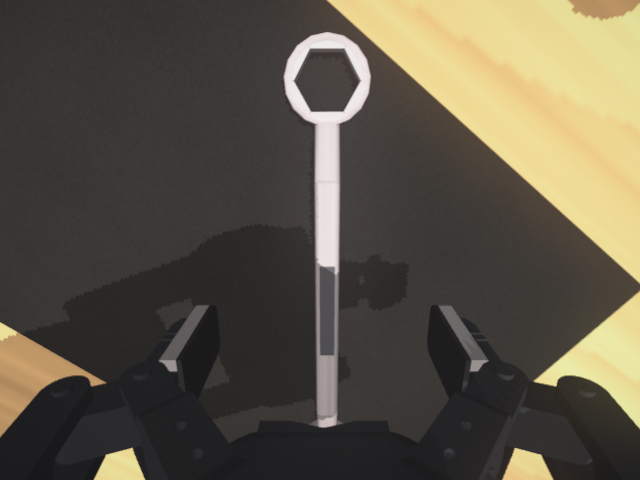

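Request:
carry_out:
  increments:
    - {"wx": 0, "wy": 0, "wz": 0, "dx": 0.02, "dy": 0.015, "dz": -0.25, "fingers": 0}
    - {"wx": 0, "wy": 0, "wz": 0, "dx": 0.02, "dy": 0.015, "dz": -0.45, "fingers": 0}
    - {"wx": 0, "wy": 0, "wz": 0, "dx": 0.02, "dy": 0.015, "dz": -0.493, "fingers": 0}
    - {"wx": 0, "wy": 0, "wz": 0, "dx": 0.02, "dy": 0.015, "dz": -0.493, "fingers": 0}
    - {"wx": 0, "wy": 0, "wz": 0, "dx": 0.02, "dy": 0.015, "dz": -0.493, "fingers": 0}

```text
clock: 2.42
ee_pos: [0.5176, -0.2536, 0.0887]
tool_rot: [1.862, 0.604, -1.861]
force: [0.7, 1.6, 0.0]
width: 0.0853
```

```bash
python3 -c "
from h import *
s=snap('wrist','w4');print(s['ee_pos'],s['joint_positions'],s['ft_torque']);print(R.from_rotvec(s['tool_rot']).as_matrix())"
```

```text
[ 0.51763607 -0.25359633  0.08866631] [-6.58793494e-01  6.72096178e-01  1.55476874e+00  3.53927155e-04
  9.14208905e-01  2.83932927e-01] [-0.02370375  0.00490227  0.00444784]
[[ 5.81891323e-04  5.87409201e-01 -8.09289869e-01]
 [-9.59540838e-05 -8.09289970e-01 -5.87409343e-01]
 [-9.99999826e-01  4.19463067e-04 -4.14554499e-04]]
```

View pics/w4.png

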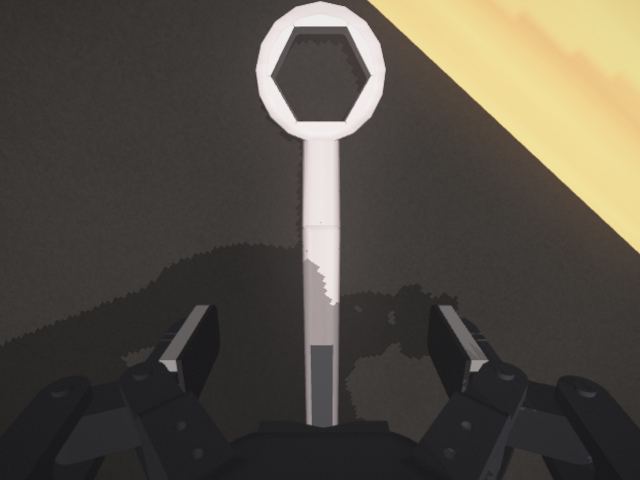

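Request:
carry_out:
  increments:
    - {"wx": 0, "wy": 0, "wz": 0, "dx": -0.008, "dy": 0.008, "dz": -0.026, "fingers": 0}
    - {"wx": 0, "wy": 0, "wz": 0, "dx": -0.008, "dy": 0.008, "dz": -0.026, "fingers": 0}

```text
clock: 2.72
ee_pos: [0.5163, -0.2521, 0.0846]
tool_rot: [1.862, 0.605, -1.861]
force: [-0.4, -0.9, 0.7]
width: 0.0853
```

Request:
carry_out:
  increments:
    - {"wx": 0, "wy": 0, "wz": 0, "dx": 0, "dy": 0, "dz": 0, "fingers": 0.5}
    - {"wx": 0, "wy": 0, "wz": 0, "dx": 0, "dy": 0, "dz": 0, "fingers": 0.7}
    - {"wx": 0, "wy": 0, "wz": 0, "dx": 0, "dy": 0, "dz": 0, "fingers": 1}
    - {"wx": 0, "wy": 0, "wz": 0, "dx": 0, "dy": 0, "dz": 0, "fingers": 1}
    - {"wx": 0, "wy": 0, "wz": 0, "dx": 0, "dy": 0, "dz": 0, "fingers": 1}
    - {"wx": 0, "wy": 0, "wz": 0, "dx": 0, "dy": 0, "dz": 0, "fingers": 1}

```text
clock: 3.48
ee_pos: [0.5164, -0.2522, 0.0848]
tool_rot: [1.862, 0.604, -1.861]
force: [1.1, -0.7, 2.3]
width: 0.0125
```

```bash
python3 -c "
from h import *
s=snap('wrist','w5');print(s['ee_pos'],s['width'],s['force'],s['ft_torque'])"
```

```text
[ 0.51642363 -0.25222296  0.08477035] 0.012466728914907797 [ 1.09193114 -0.721407    2.30801391] [-0.06874281 -0.03876453  0.18614002]
```

View pics/w5.png

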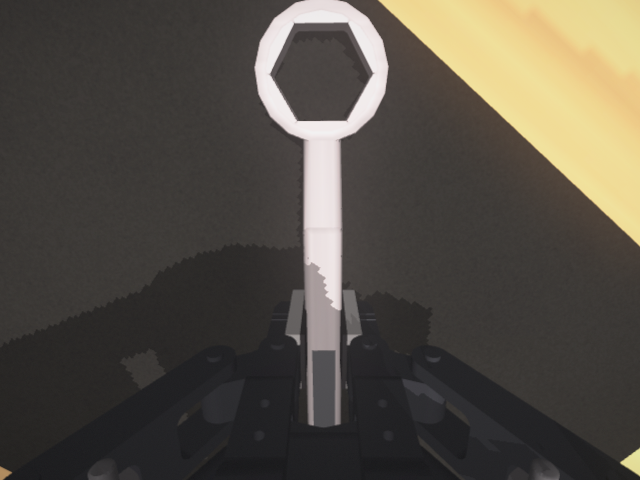

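Request:
carry_out:
  increments:
    - {"wx": 0, "wy": 0, "wz": 0, "dx": 0, "dy": 0, "dz": 0.1, "fingers": 1}
    - {"wx": 0, "wy": 0, "wz": 0, "dx": 0, "dy": 0, "dz": 0.4, "fingers": 1}
    - {"wx": 0, "wy": 0, "wz": 0, "dx": 0, "dy": 0.0, "dz": 0.7, "fingers": 1}
    - {"wx": 0, "wy": 0, "wz": 0, "dx": -0.05, "dy": 0.2, "dz": 1, "fingers": 1}
    - {"wx": 0, "wy": 0, "wz": 0, "dx": -0.1, "dy": 0.5, "dz": 1, "fingers": 1}
    - {"wx": 0, "wy": 0, "wz": 0, "dx": -0.2, "dy": 0.9, "dz": 1, "fingers": 1}

```text
clock: 4.28
ee_pos: [0.4858, -0.1162, 0.2354]
tool_rot: [1.864, 0.603, -1.861]
force: [0.9, 1.0, -4.8]
width: 0.0126
```

```bash
python3 -c "
from h import *
s=snap('wrist','w6');print(s['ee_pos'],s['width'],s['force'],s['ft_torque'])"
```

```text
[ 0.48582843 -0.11619979  0.23535075] 0.012616403327026956 [ 0.92338005  1.03041326 -4.79949401] [ 0.21766798 -0.25126479  0.02132079]
```

View pics/w6.png

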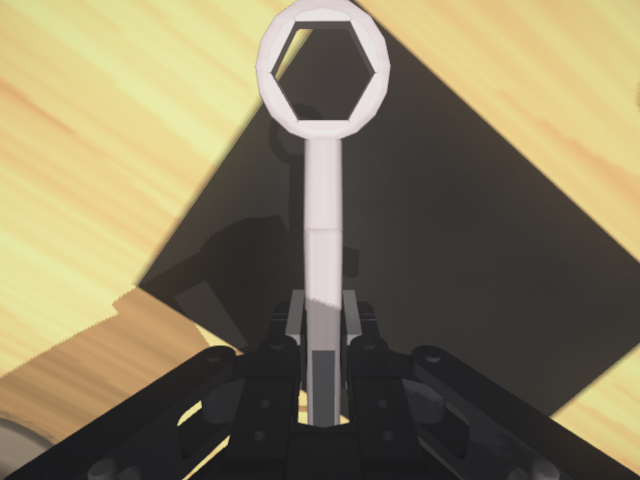

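Request:
carry_out:
  increments:
    - {"wx": 0, "wy": 0, "wz": 0.04, "dx": -0.08, "dy": 0.35, "dz": 0.25, "fingers": 1}
    - {"wx": 0, "wy": 0, "wz": 0.08, "dx": -0.16, "dy": 0.7, "dz": 0.5, "fingers": 1}
    - {"wx": 0, "wy": 0, "wz": 0.12, "dx": -0.24, "dy": 1, "dz": 0.5, "fingers": 1}
    - {"wx": 0, "wy": 0, "wz": 0.12, "dx": -0.24, "dy": 1, "dz": 0.5, "fingers": 1}

```text
clock: 4.82
ee_pos: [0.4461, 0.0434, 0.3108]
tool_rot: [1.736, 0.764, -1.737]
force: [0.1, -0.5, -5.3]
width: 0.0126
```

Request:
carry_out:
  increments:
    - {"wx": 0, "wy": 0, "wz": 0, "dx": -0.1, "dy": 0.35, "dz": 0, "fingers": 1}
    - {"wx": 0, "wy": 0, "wz": 0, "dx": -0.2, "dy": 0.7, "dz": 0, "fingers": 1}
    - {"wx": 0, "wy": 0, "wz": 0, "dx": -0.2, "dy": 1, "dz": 0, "fingers": 1}
    - {"wx": 0, "wy": 0, "wz": 0, "dx": -0.2, "dy": 1, "dz": 0, "fingers": 1}
    - {"wx": 0, "wy": 0, "wz": 0, "dx": -0.2, "dy": 1, "dz": 0, "fingers": 1}

```text
clock: 5.45
ee_pos: [0.4162, 0.1928, 0.3106]
tool_rot: [1.735, 0.763, -1.738]
force: [0.6, -0.8, -4.4]
width: 0.0127
```

```bash
python3 -c "
from h import *
s=snap('wrist','w7');print(s['ee_pos'],s['width'],s['force'],s['ft_torque'],s['joint_positions'])"
```

```text
[0.41618862 0.1927626  0.31062934] 0.012681483777675638 [ 0.58288538 -0.80136547 -4.42312429] [ 0.07764588 -0.09864559 -0.04247864] [0.17540253 0.16091368 1.67342592 0.00497469 1.30996994 0.92152383]
```

View pics/w7.png

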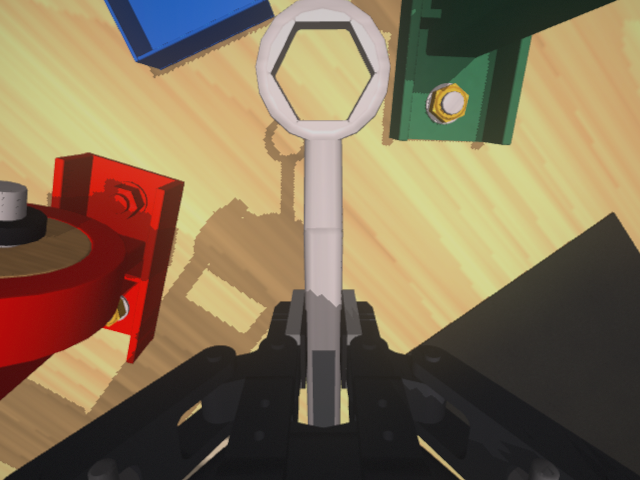

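```bash
python3 - <<'E'
from h import *
w=load("w7.npz"); crop(w['p'],385,40,545,155,5,'pics/c3.png'); crop(w['p'],420,75,478,132,10,'pics/c4.png')
E
```

```text
(no output)
```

View pics/c3.png

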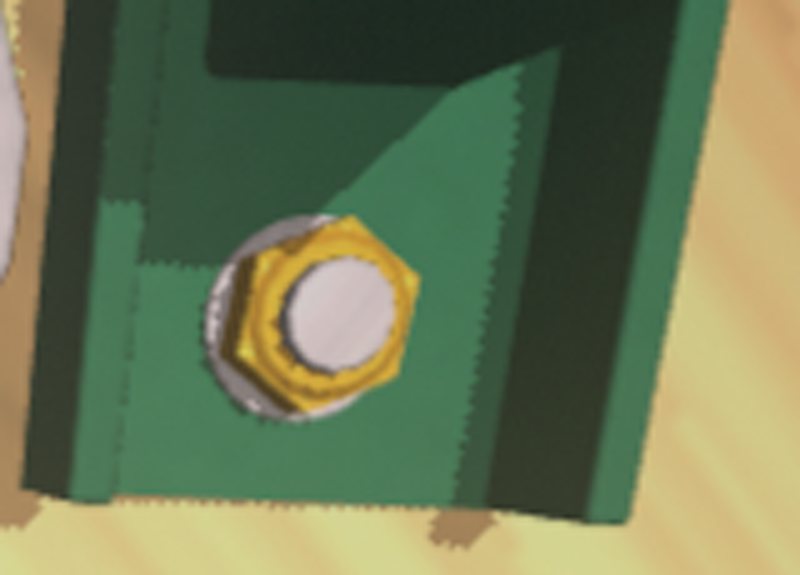

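View pics/c4.png

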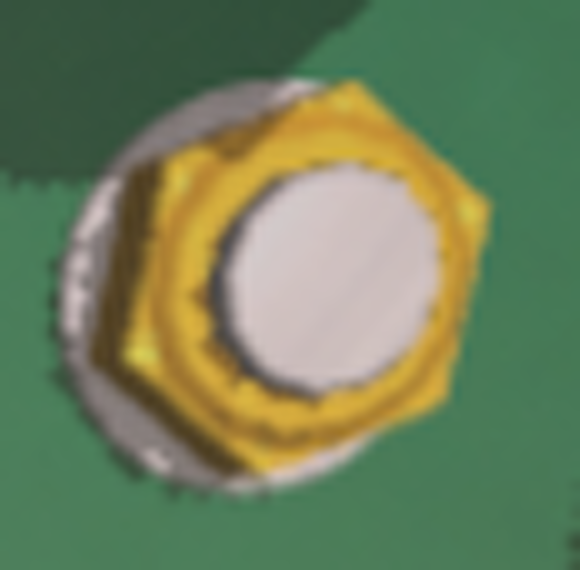

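```bash
python3 - <<'E'
from h import *
np.set_printoptions(precision=4,suppress=True)
w=load("w7.npz")
f=lambda u,v,z:toplane(w,420+(u+.5)/10-.5,75+(v+.5)/10-.5,z)
p=w['p'].astype(int)
sub=p[75:132,420:478]; m=((sub.max(2)-sub.min(2)<35)&(sub.mean(2)>150)).astype(np.uint8)
k,l,st,c=cv2.connectedComponentsWithStats(m,connectivity=4)
j=[j for j in range(1,k)]; j=max(j,key=lambda j:st[j,4]); print(st[j],c[j])
cc,_=cv2.findContours((l==j).astype(np.uint8),cv2.RETR_EXTERNAL,cv2.CHAIN_APPROX_NONE); 
print('stud mask',toplane(w,420+c[j][0],75+c[j][1],.031))
print('stud eye',f(332,278,.031))
for z in (.022,.0235):
  H=np.array([f(u,v,z)[:2] for u,v in((358,85),(490,205),(445,405),(265,470),(135,352),(168,165))])
  q=H-H.mean(0); a=np.degrees(np.arctan2(q[:,1],q[:,0])); print('hex',z,H.mean(0),a,np.linalg.norm(q,axis=1)*1000, 'corner angle mod60',np.degrees(np.angle(np.exp(6j*np.radians(a)).sum()))/6)
# washer z=.009 : eye extents
print('washer left/bottom', f(60,300,.009),f(240,492,.009))
# channel side edges: c3 coords, top edges z=.05
g=lambda u,v,z:toplane(w,385+(u+.5)/5-.5,40+(v+.5)/5-.5,z)
# right side outer top edge; left side inner top edge; front end
A=g(728,0,.05);B=g(630,522,.05);C=g(683,0,.05);D=g(588,520,.05);E=g(64,0,.05);F=g(22,488,.05);G=g(118,0,.05);H=g(72,495,.05)
for X,Y in((A,B),(C,D),(E,F),(G,H)):
  d=X-Y; print(X,Y,np.degrees(np.arctan2(d[1],d[0])))
d=B-F; print('front',np.degrees(np.arctan2(d[1],d[0])), np.linalg.norm(d))
d=D-H; print('inner gap',np.linalg.norm(d),(D+H)/2,(B+F)/2)
# ring in tool frame from w5
v=load('w5.npz'); gg=cv2.cvtColor(v['p'],cv2.COLOR_RGB2GRAY)
for nm,zz in (('w5',.018),('w7',None),('w6',None)):
  v=load(nm+'.npz'); z=v['ee'][2]-.0668 if zz is None else zz
  print(nm,z)
T=R.from_rotvec(v['rot'])
E
```

```text
[ 23  17  20  22 350] [32.7057 27.3229]
stud mask [0.5645 0.1838 0.031 ]
stud eye [0.5645 0.1838 0.031 ]
hex 0.022 [0.5652 0.1831] [  38.583   -20.0797  -80.9841 -141.1371  158.6042  101.6151] [17.0571 17.1661 17.531  16.8027 16.7846 17.3454] corner angle mod60 -20.56920066725034
hex 0.0235 [0.5648 0.1834] [  38.583   -20.0797  -80.9841 -141.1371  158.6042  101.6151] [16.9859 17.0944 17.4578 16.7326 16.7146 17.273 ] corner angle mod60 -20.569200667250296
washer left/bottom [0.55   0.1956 0.009 ] [0.552  0.1697 0.009 ]
[0.6342 0.1834 0.05  ] [0.5761 0.1249 0.05  ] 45.248648504343905
[0.6288 0.1884 0.05  ] [0.5709 0.1302 0.05  ] 45.13232376263102
[0.5552 0.2568 0.05  ] [0.5011 0.2023 0.05  ] 45.26939378246712
[0.5616 0.2509 0.05  ] [0.5068 0.1954 0.05  ] 45.35758635013824
front -45.915458713104094 0.1077716684118377
inner gap 0.0913986558171838 [0.5389 0.1628 0.05  ] [0.5386 0.1636 0.05  ]
w5 0.018
w7 0.24382933626217837
w6 0.16855075027048977
```

```bash
cat >> h.py <<'E'
def ringtool(nm,dx=.0668):
    w=load(nm+'.npz'); T=R.from_rotvec(w['rot']); g=cv2.cvtColor(w['p'],cv2.COLOR_RGB2GRAY)
    # white ring mask; outer circle edge
    hsv=cv2.cvtColor(w['p'],cv2.COLOR_RGB2HSV)
    m=((hsv[...,1]<40)&(hsv[...,2]>140)).astype(np.uint8)
    m[155:]=0; m[:, :240]=0; m[:,405:]=0
    k,l,st,c=cv2.connectedComponentsWithStats(m); j=1+np.argmax(st[1:,4]); m=(l==j).astype(np.uint8)
    cs,hh=cv2.findContours(m,cv2.RETR_CCOMP,cv2.CHAIN_APPROX_NONE)
    hs=[c for c,h in zip(cs,hh[0]) if h[3]>=0]; c=max(hs,key=len)
    o=T.inv().apply(w['xyz']-w['ee']); out=[]
    for u,v in c[:,0]:
        d=T.inv().apply(ray(w,u,v)[1]); out.append(o+d*(dx-o[0])/d[0])
    P=np.array(out)[:,1:]*1000; P=P.astype(np.float32)
    M=cv2.moments(P.reshape(-1,1,2)); 
    return np.array([M['m10'],M['m01']])/M['m00'], cv2.minAreaRect(P)
E
python3 - <<'E'
from h import *
for n in ('w4','w5','w6','w7'): print(n,*ringtool(n, .0707 if n=='w4' else .0668))
E
```

```text
w4 [ -1.80682405 -95.01591764] ((-1.7523880004882812, -95.00028228759766), (36.117103576660156, 31.156064987182617), 0.0244942307472229)
w5 [ -1.51457984 -95.1808751 ] ((-1.3703422546386719, -95.1849365234375), (35.775569915771484, 31.478134155273438), 0.025281261652708054)
w6 [ -1.01639556 -95.65901397] ((-0.9788112640380859, -95.63407897949219), (36.20977783203125, 31.828594207763672), 59.751033782958984)
w7 [ -0.87123141 -95.60419893] ((-0.9179744720458984, -95.60557556152344), (36.39299011230469, 31.96036148071289), 59.46270751953125)
```

```bash
python3 - <<'E'
from h import *
np.set_printoptions(precision=4,suppress=True)
for n in ('w4','w5','w6','w7'):
    w=load(n+'.npz'); T=R.from_rotvec(w['rot']); Z=T.as_matrix()[:,2]; print(n,'yaw',np.degrees(np.arctan2(-Z[1],-Z[0])))
    def pt(u,v):
        o,d=ray(w,u,v); return T.inv().apply(o+d*np.median(w['d'][v-1:v+2,u-1:u+2])-w['ee'])
    for u,v in((322,10),(262,70),(380,70),(322,130),(322,150),(322,235),(322,255),(322,280)): 
        if v<1: continue
        print(u,v,pt(u,v)*1000)
E
```

```text
w4 yaw 35.97338558525879
322 10 [  70.1137   -1.1793 -115.2451]
262 70 [ 70.0069 -22.4628 -96.6532]
380 70 [ 70.6357  19.4347 -96.7089]
322 130 [ 70.56    -1.2324 -76.2233]
322 150 [ 68.7309  -1.2357 -69.0885]
322 235 [ 53.2361  -1.2216 -40.6304]
322 255 [ 53.033   -1.231  -33.0415]
322 280 [ 53.1791  -1.2447 -23.0025]
w5 yaw 35.996038515986804
322 10 [  66.5239   -1.1551 -114.3546]
262 70 [ 66.1317 -21.8526 -96.2032]
380 70 [ 66.2241  18.8184 -96.1972]
322 130 [ 66.1357  -1.2049 -76.3511]
322 150 [ 64.6281  -1.2092 -69.4179]
322 235 [ 48.7463  -1.1937 -42.0672]
322 255 [ 49.057   -1.2048 -34.5587]
322 280 [ 49.332   -1.2189 -24.7798]
w6 yaw 35.8991965279943
322 10 [  64.9302   -1.1492 -113.9756]
262 70 [ 65.4219 -21.7444 -96.1362]
380 70 [ 65.4931  18.7149 -96.1252]
322 130 [ 65.2013  -1.2028 -76.3915]
322 150 [ 63.7289  -1.2075 -69.5031]
322 235 [ 48.9677  -1.1967 -42.0058]
322 255 [ 48.7282  -1.2061 -34.6943]
322 280 [ 48.8874  -1.2202 -24.9954]
w7 yaw 47.176405417924144
322 10 [  65.7618   -0.9908 -114.3178]
262 70 [ 65.6794 -21.6237 -96.3008]
380 70 [ 65.0691  18.8168 -96.2127]
322 130 [ 65.8162  -1.0433 -76.5075]
322 150 [ 63.8047  -1.0462 -69.6312]
322 235 [ 49.0076  -1.0357 -42.1256]
322 255 [ 48.8818  -1.0455 -34.7682]
322 280 [ 49.1699  -1.0599 -24.9975]
```

Request:
carry_out:
  increments:
    - {"wx": 0, "wy": 0, "wz": 0.08, "dx": 0.25, "dy": -0.22, "dz": 0, "fingers": 1}
    - {"wx": 0, "wy": 0, "wz": 0.16, "dx": 0.5, "dy": -0.44, "dz": 0, "fingers": 1}
    - {"wx": 0, "wy": 0, "wz": 0.247, "dx": 0.771, "dy": -0.659, "dz": -0.3, "fingers": 1}
    - {"wx": 0, "wy": 0, "wz": 0.247, "dx": 0.771, "dy": -0.659, "dz": -0.6, "fingers": 1}
    - {"wx": 0, "wy": 0, "wz": 0.247, "dx": 0.771, "dy": -0.659, "dz": -0.9, "fingers": 1}
    - {"wx": 0, "wy": 0, "wz": 0.247, "dx": 0.771, "dy": -0.659, "dz": -0.9, "fingers": 1}
    - {"wx": 0, "wy": 0, "wz": 0.247, "dx": 0.771, "dy": -0.659, "dz": -0.9, "fingers": 1}

```text
clock: 6.38
ee_pos: [0.5328, 0.093, 0.1777]
tool_rot: [1.471, 1.02, -1.471]
force: [-1.0, 0.4, -3.0]
width: 0.0125
```

```bash
python3 -c "
from h import *
s=snap('wrist','w8');print(s['ee_pos'],s['width'],s['force'],s['ft_torque'],s['joint_positions'])"
```

```text
[0.53281256 0.093035   0.17772005] 0.012495180523307486 [-1.02241052  0.36223696 -2.99758086] [ 0.15657466 -0.06541146 -0.03986574] [-0.0447322   0.47885583  1.60905567  0.00294276  1.0556309   0.31489492]
```

View pics/w8.png

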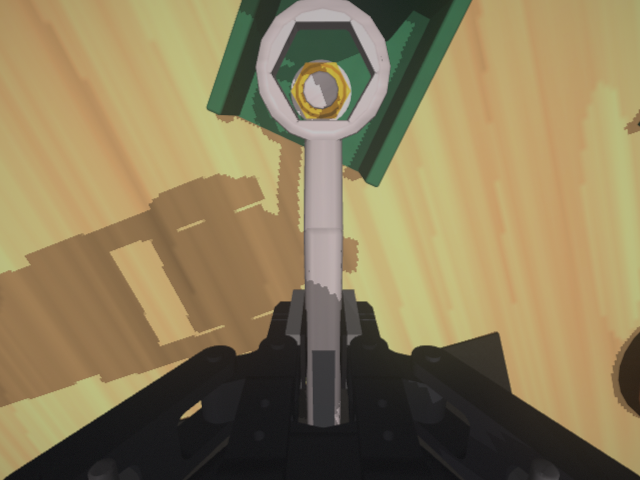

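```bash
cat >> h.py <<'E'
def ringworld(nm,dx=.0657):
    w=load(nm+'.npz'); T=R.from_rotvec(w['rot']); (y,z),_=ringtool(nm,dx)
    return w['ee']+T.apply([dx,y/1000,z/1000]), (y,z)
E
python3 - <<'E'
from h import *
np.set_printoptions(precision=4,suppress=True)
w=load('w8.npz'); Z=R.from_rotvec(w['rot']).as_matrix()[:,2]; print('yaw',np.degrees(np.arctan2(-Z[1],-Z[0])))
print(ringworld('w8'))
print('stud guess',toplane(w,321,89,.031))
crop(w['p'],265,5,380,135,4,'pics/c5.png')
crop(w['p'],285,55,360,130,8,'pics/c5.png')
E
```

```text
yaw 69.3115329612381
(array([0.5661, 0.183 , 0.1122]), (np.float64(-0.48199662613347405), np.float64(-95.84737290347935)))
stud guess [0.5651 0.1839 0.031 ]
```

View pics/c5.png

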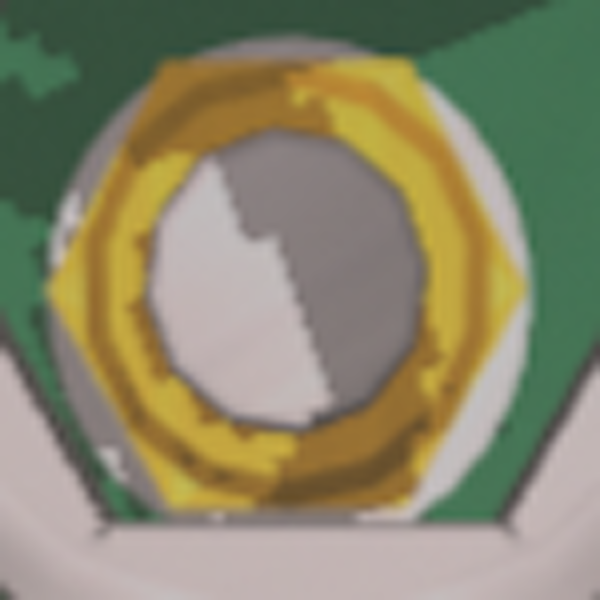

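```bash
python3 - <<'E'
from h import *
np.set_printoptions(precision=2,suppress=True)
w=load('w8.npz'); T=R.from_rotvec(w['rot'])
f=lambda u,v,z: T.inv().apply(toplane(w,285+(u+.5)/8-.5,55+(v+.5)/8-.5,z)-w['ee'])*1000
print('stud',f(288,278,.031)); 
for z in (.022,.0235): print('hex',f(286,287,z), f(47,293,z),f(525,293,z),f(286,60,z),f(286,510,z))
zr=w['ee'][2]-.0657
print('ring lower corners',f(107,520,zr),f(507,520,zr))
crop(w['p'],250,0,395,140,5,'pics/c6.png')
print(R.from_rotvec(w['rot']).as_matrix())
E
```

```text
stud [146.9   -1.7  -95.98]
hex [155.9   -1.91 -96.  ] [155.95 -19.25 -95.6 ] [155.85  15.42 -95.58] [ 155.93   -1.87 -110.96] [155.87  -1.95 -80.63]
hex [154.4  -1.9 -95.9] [154.45 -19.12 -95.51] [154.35  15.32 -95.49] [ 154.43   -1.86 -110.76] [154.37  -1.94 -80.63]
ring lower corners [ 65.87  -9.27 -80.27] [ 65.82   8.61 -80.27]
[[-0.    0.94 -0.35]
 [ 0.   -0.35 -0.94]
 [-1.   -0.   -0.  ]]
```

View pics/c6.png

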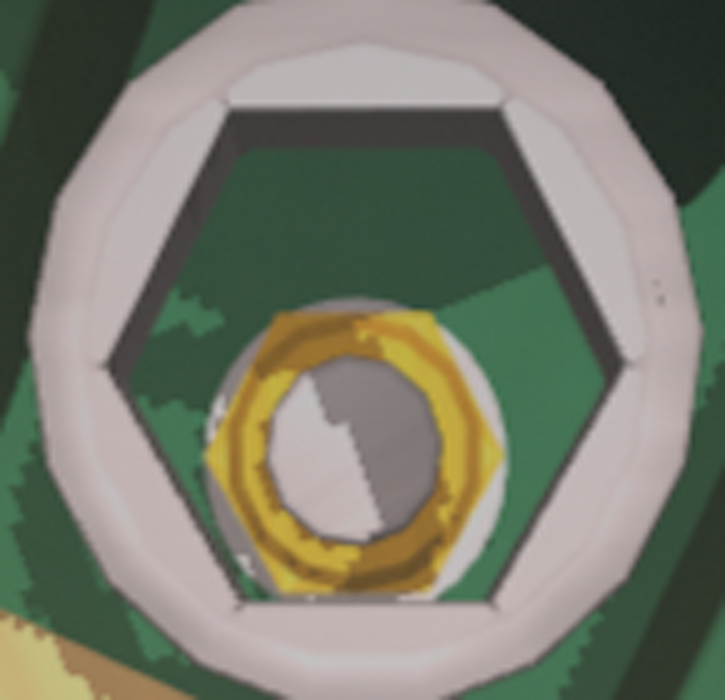

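Request:
carry_out:
  increments:
    - {"wx": 0, "wy": 0, "wz": 0, "dx": -0.009, "dy": 0.003, "dz": -0.15, "fingers": 1}
    - {"wx": 0, "wy": 0, "wz": 0, "dx": -0.009, "dy": 0.003, "dz": -0.3, "fingers": 1}
    - {"wx": 0, "wy": 0, "wz": 0, "dx": -0.009, "dy": 0.003, "dz": -0.385, "fingers": 1}
    - {"wx": 0, "wy": 0, "wz": 0, "dx": -0.009, "dy": 0.003, "dz": -0.385, "fingers": 1}
    - {"wx": 0, "wy": 0, "wz": 0, "dx": -0.009, "dy": 0.003, "dz": -0.385, "fingers": 1}

```text
clock: 7.05
ee_pos: [0.5322, 0.0937, 0.1215]
tool_rot: [1.472, 1.018, -1.468]
force: [-0.1, 0.4, -5.0]
width: 0.0124
```

```bash
python3 -c "
from h import *
s=snap('wrist','w9');print(s['ee_pos'],s['width'],s['force'],s['ft_torque'],s['joint_positions'])
w=load('w9.npz'); crop(w['p'],250,0,395,140,5,'pics/c7.png')"
```

```text
[0.53216111 0.09366349 0.12150779] 0.01240766904318453 [-0.14329517  0.42488311 -5.02061438] [ 0.13340891 -0.01852475 -0.00564509] [-0.04360382  0.55817634  1.65502781  0.00322523  0.92719377  0.31516451]
```

View pics/c7.png

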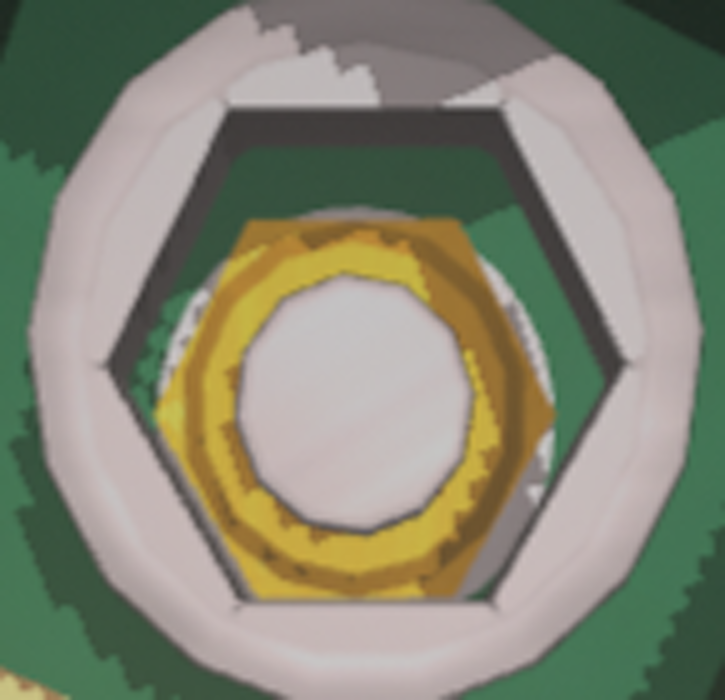

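```bash
cat >> h.py <<'E'
def tl(w,u,v,z,x0=250,y0=0,k=5):
    T=R.from_rotvec(w['rot']); return T.inv().apply(toplane(w,x0+(u+.5)/k-.5,y0+(v+.5)/k-.5,z)-w['ee'])*1000
def yaw(rot):
    Z=R.from_rotvec(rot).as_matrix()[:,2]; return np.degrees(np.arctan2(-Z[1],-Z[0]))
E
python3 - <<'E'
from h import *
np.set_printoptions(precision=2,suppress=True)
w=load('w9.npz'); print('yaw',yaw(w['rot']))
print('stud',tl(w,(237+475)/2,(277+533)/2,.031), tl(w,237,405,.031),tl(w,475,405,.031),tl(w,356,277,.031),tl(w,356,533,.031))
for z in (.022,.0235): print('hex',tl(w,155,413,z),tl(w,556,415,z),tl(w,355,220,z))
for d in (.0657,.067):
  zr=w['ee'][2]-d
  print('ring',tl(w,108,365,zr),tl(w,625,362,zr),tl(w,365,107,zr),tl(w,365,603,zr))
E
```

```text
yaw 69.33331393932252
stud [ 90.78  -1.25 -95.37] [ 90.77 -11.   -95.38] [ 90.78   8.51 -95.37] [  90.8    -1.23 -104.87] [ 90.75  -1.27 -85.49]
hex [ 99.77 -18.73 -95.55] [ 99.78  16.03 -95.38] [  99.82   -1.35 -110.55]
hex [ 98.27 -18.56 -95.42] [ 98.28  15.89 -95.25] [  98.32   -1.34 -110.29]
ring [ 65.96 -18.19 -95.69] [ 65.98  17.46 -95.86] [  66.01   -0.45 -111.36] [ 65.93  -0.48 -80.05]
ring [ 67.26 -18.36 -95.83] [ 67.28  17.62 -96.01] [  67.32   -0.46 -111.65] [ 67.23  -0.48 -80.04]
```

Request:
carry_out:
  increments:
    - {"wx": 0, "wy": 0, "wz": 0, "dx": -0.0065, "dy": 0, "dz": 0, "fingers": 1}
    - {"wx": 0, "wy": 0, "wz": 0, "dx": -0.0065, "dy": 0, "dz": -0.05, "fingers": 1}
    - {"wx": 0, "wy": 0, "wz": 0, "dx": -0.0065, "dy": 0, "dz": -0.07, "fingers": 1}
    - {"wx": 0, "wy": 0, "wz": 0, "dx": -0.0065, "dy": 0, "dz": -0.07, "fingers": 1}
    - {"wx": 0, "wy": 0, "wz": 0, "dx": -0.0065, "dy": 0, "dz": -0.07, "fingers": 1}

```text
clock: 7.72
ee_pos: [0.5312, 0.0937, 0.1109]
tool_rot: [1.472, 1.018, -1.468]
force: [-1.0, 0.4, -4.5]
width: 0.0126
```

```bash
python3 -c "
from h import *
s=snap('wrist','w10');print(s['ee_pos'],s['width'],s['force'],s['ft_torque'],yaw(s['tool_rot']))
w=load('w10.npz'); crop(w['p'],250,0,395,140,5,'pics/c8.png')"
```

```text
[0.53118382 0.0936697  0.11093998] 0.012584504001934374 [-0.99727737  0.42901355 -4.45902855] [ 0.15246003 -0.00710962  0.05831871] 69.33524755945898
```

View pics/c8.png

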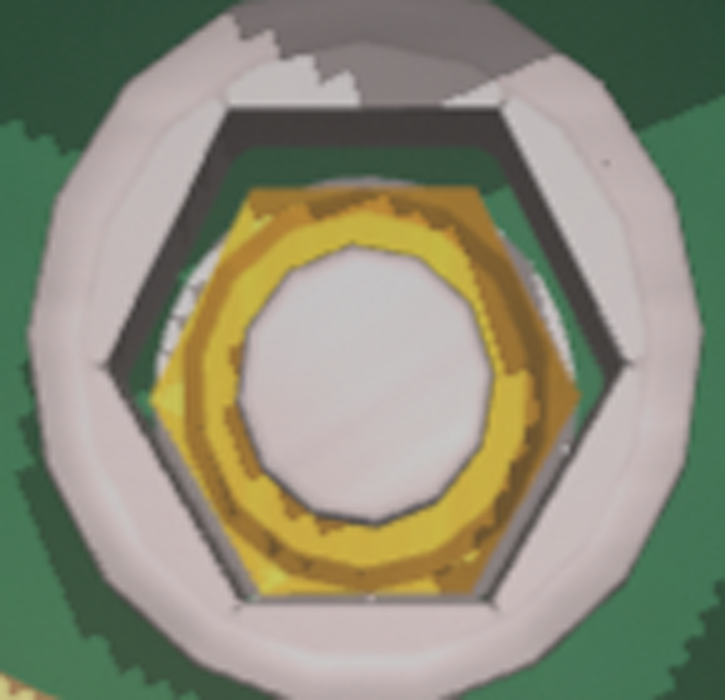

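Request:
carry_out:
  increments:
    - {"wx": 0, "wy": 0, "wz": 0, "dx": -0.001, "dy": 0, "dz": -0.03, "fingers": 1}
    - {"wx": 0, "wy": 0, "wz": 0, "dx": -0.001, "dy": 0, "dz": -0.055, "fingers": 1}
    - {"wx": 0, "wy": 0, "wz": 0, "dx": -0.001, "dy": 0, "dz": -0.07, "fingers": 1}

```text
clock: 8.15
ee_pos: [0.531, 0.0937, 0.1001]
tool_rot: [1.472, 1.018, -1.468]
force: [-0.8, 0.9, -4.4]
width: 0.0128
```

Request:
carry_out:
  increments:
    - {"wx": 0, "wy": 0, "wz": 0, "dx": 0, "dy": 0, "dz": -0.03, "fingers": 1}
    - {"wx": 0, "wy": 0, "wz": 0, "dx": 0, "dy": 0, "dz": -0.06, "fingers": 1}
    - {"wx": 0, "wy": 0, "wz": 0, "dx": 0, "dy": 0, "dz": -0.066, "fingers": 1}

```text
clock: 8.52
ee_pos: [0.5308, 0.0937, 0.0898]
tool_rot: [1.472, 1.019, -1.469]
force: [0.1, -0.1, -4.9]
width: 0.0124
```

```bash
python3 -c "
from h import *
s=snap('wrist','w11');print(s['ee_pos'],s['width'],s['force'],s['ft_torque'],yaw(s['tool_rot']))
"
```

```text
[0.53078867 0.09367986 0.08979217] 0.01238374020039569 [ 0.14955773 -0.06448333 -4.94442115] [ 0.16667338 -0.00985946  0.00822126] 69.33464475120552
```

View pics/w11.png

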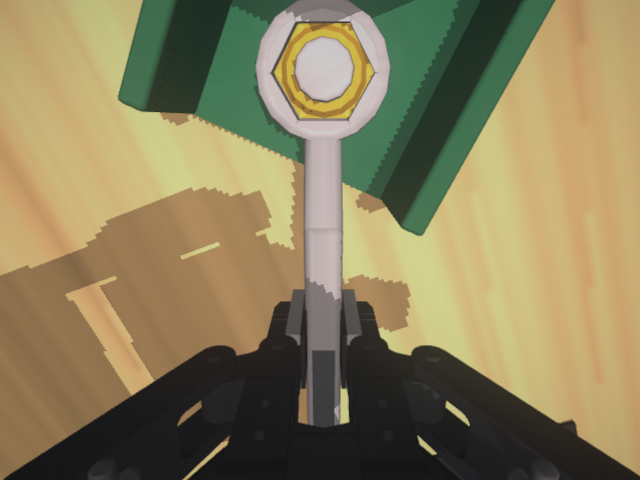

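Request:
carry_out:
  increments:
    - {"wx": 0, "wy": 0, "wz": 0, "dx": 0, "dy": 0, "dz": -0.008, "fingers": 1}
    - {"wx": 0, "wy": 0, "wz": 0, "dx": 0, "dy": 0, "dz": -0.01, "fingers": 1}

```text
clock: 8.82
ee_pos: [0.5311, 0.0937, 0.0888]
tool_rot: [1.472, 1.018, -1.468]
force: [-1.4, 0.1, 0.6]
width: 0.0127
```

```bash
cat >> h.py <<'E'
import json
N=np.array([.5644,.1831]); RAD=.0955; LAT=-.0004
def tcp_at(y,N=N):
    a=np.radians(y); u=np.array([np.cos(a),np.sin(a)]); r=np.array([np.sin(a),-np.cos(a)])
    return N-RAD*u-LAT*r
def plan(yaws,z,f=1,N=N):
    s=arm.sense(); y0=yaw(s['tool_rot']); rows=[]
    for y in yaws:
        d=tcp_at(y,N)-s['ee_pos'][:2]
        print(dict(wx=0,wy=0,wz=round((y-y0)/90,3),dx=round(d[0]/.15,3),dy=round(d[1]/.15,3),dz=round((z-s['ee_pos'][2])/.15,3),fingers=f))
def nuttq():
    s=arm.sense(); c=np.append(N,s['ee_pos'][2])
    F=s['force']; r=s['ee_pos']-c
    tz=(np.cross(r,F)+s['ft_torque'])[2]
    print('clk',s['clock'],'pos',s['ee_pos'].round(4),'yaw',round(yaw(s['tool_rot']),2),'F',F.round(2),'T',s['ft_torque'].round(2),'TQ about nut',round(tz,3),'want',tcp_at(yaw(s['tool_rot'])).round(4))
E
python3 -c "
from h import *
nuttq(); plan([66,62,58,54],.089)"
```

```text
clk 8.825 pos [0.5311 0.0937 0.0888] yaw 69.33 F [-1.44  0.12  0.61] T [ 0.2   0.13 -0.03] TQ about nut -0.16 want [0.5311 0.0936]
{'wx': 0, 'wy': 0, 'wz': np.float64(-0.037), 'dx': np.float64(-0.034), 'dy': np.float64(0.014), 'dz': np.float64(0.001), 'fingers': 1}
{'wx': 0, 'wy': 0, 'wz': np.float64(-0.081), 'dx': np.float64(-0.074), 'dy': np.float64(0.033), 'dz': np.float64(0.001), 'fingers': 1}
{'wx': 0, 'wy': 0, 'wz': np.float64(-0.126), 'dx': np.float64(-0.113), 'dy': np.float64(0.055), 'dz': np.float64(0.001), 'fingers': 1}
{'wx': 0, 'wy': 0, 'wz': np.float64(-0.17), 'dx': np.float64(-0.15), 'dy': np.float64(0.08), 'dz': np.float64(0.001), 'fingers': 1}
```

Request:
carry_out:
  increments:
    - {"wx": 0, "wy": 0, "wz": -0.037, "dx": -0.034, "dy": 0.014, "dz": 0.001, "fingers": 1}
    - {"wx": 0, "wy": 0, "wz": -0.081, "dx": -0.074, "dy": 0.033, "dz": 0.001, "fingers": 1}
    - {"wx": 0, "wy": 0, "wz": -0.126, "dx": -0.113, "dy": 0.055, "dz": 0.001, "fingers": 1}
    - {"wx": 0, "wy": 0, "wz": -0.17, "dx": -0.15, "dy": 0.08, "dz": 0.001, "fingers": 1}

```text
clock: 9.32
ee_pos: [0.5092, 0.1053, 0.0894]
tool_rot: [1.66, 0.842, -1.651]
force: [3.2, -2.2, -4.0]
width: 0.0126
```

```bash
python3 -c "
from h import *
nuttq(); plan([49,44,39,34,29,24,19,15],.089)"
```

```text
clk 9.325 pos [0.5092 0.1053 0.0894] yaw 53.94 F [ 3.16 -2.24 -3.96] T [-0.29 -0.57  0.18] TQ about nut 0.554 want [0.5085 0.1057]
{'wx': 0, 'wy': 0, 'wz': np.float64(-0.055), 'dx': np.float64(-0.048), 'dy': np.float64(0.036), 'dz': np.float64(-0.003), 'fingers': 1}
{'wx': 0, 'wy': 0, 'wz': np.float64(-0.11), 'dx': np.float64(-0.088), 'dy': np.float64(0.074), 'dz': np.float64(-0.003), 'fingers': 1}
{'wx': 0, 'wy': 0, 'wz': np.float64(-0.166), 'dx': np.float64(-0.125), 'dy': np.float64(0.116), 'dz': np.float64(-0.003), 'fingers': 1}
{'wx': 0, 'wy': 0, 'wz': np.float64(-0.222), 'dx': np.float64(-0.158), 'dy': np.float64(0.16), 'dz': np.float64(-0.003), 'fingers': 1}
{'wx': 0, 'wy': 0, 'wz': np.float64(-0.277), 'dx': np.float64(-0.187), 'dy': np.float64(0.208), 'dz': np.float64(-0.003), 'fingers': 1}
{'wx': 0, 'wy': 0, 'wz': np.float64(-0.333), 'dx': np.float64(-0.212), 'dy': np.float64(0.257), 'dz': np.float64(-0.003), 'fingers': 1}
{'wx': 0, 'wy': 0, 'wz': np.float64(-0.388), 'dx': np.float64(-0.233), 'dy': np.float64(0.309), 'dz': np.float64(-0.003), 'fingers': 1}
{'wx': 0, 'wy': 0, 'wz': np.float64(-0.433), 'dx': np.float64(-0.246), 'dy': np.float64(0.351), 'dz': np.float64(-0.003), 'fingers': 1}
```

Request:
carry_out:
  increments:
    - {"wx": 0, "wy": 0, "wz": -0.055, "dx": -0.048, "dy": 0.036, "dz": -0.004, "fingers": 1}
    - {"wx": 0, "wy": 0, "wz": -0.11, "dx": -0.088, "dy": 0.074, "dz": -0.004, "fingers": 1}
    - {"wx": 0, "wy": 0, "wz": -0.166, "dx": -0.125, "dy": 0.116, "dz": -0.004, "fingers": 1}
    - {"wx": 0, "wy": 0, "wz": -0.222, "dx": -0.158, "dy": 0.16, "dz": -0.004, "fingers": 1}
    - {"wx": 0, "wy": 0, "wz": -0.277, "dx": -0.187, "dy": 0.208, "dz": -0.004, "fingers": 1}
    - {"wx": 0, "wy": 0, "wz": -0.333, "dx": -0.212, "dy": 0.257, "dz": -0.004, "fingers": 1}
    - {"wx": 0, "wy": 0, "wz": -0.388, "dx": -0.233, "dy": 0.309, "dz": -0.004, "fingers": 1}
    - {"wx": 0, "wy": 0, "wz": -0.433, "dx": -0.246, "dy": 0.351, "dz": -0.004, "fingers": 1}

```text
clock: 10.32
ee_pos: [0.4726, 0.1577, 0.0892]
tool_rot: [2.087, 0.268, -2.076]
force: [1.4, -4.6, -3.3]
width: 0.0126
```

```bash
python3 -c "
from h import *
nuttq(); snap('wrist','w12'); w=load('w12.npz'); print(yaw(w['rot'])); plan([13],.089)
"
```

```text
clk 10.325 pos [0.4726 0.1577 0.0892] yaw 14.88 F [ 1.36 -4.64 -3.27] T [-0.59 -0.41  0.2 ] TQ about nut 0.659 want [0.4722 0.1582]
14.884679930423216
{'wx': 0, 'wy': 0, 'wz': np.float64(-0.019), 'dx': np.float64(-0.007), 'dy': np.float64(0.019), 'dz': np.float64(-0.001), 'fingers': 1}
```

View pics/w12.png

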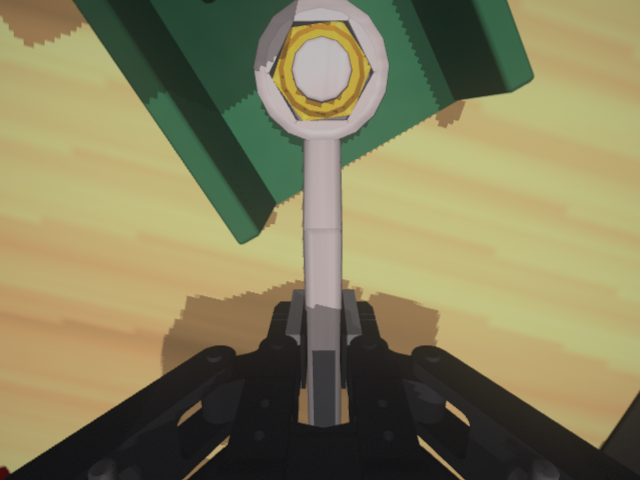

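```bash
python3 -c "
from h import *
plan([18.5],.089); plan([18.5],.12)
"
```

```text
{'wx': 0, 'wy': 0, 'wz': np.float64(0.042), 'dx': np.float64(0.01), 'dy': np.float64(-0.04), 'dz': np.float64(-0.001), 'fingers': 1}
{'wx': 0, 'wy': 0, 'wz': np.float64(0.042), 'dx': np.float64(0.01), 'dy': np.float64(-0.04), 'dz': np.float64(0.206), 'fingers': 1}
```

Request:
carry_out:
  increments:
    - {"wx": 0, "wy": 0, "wz": 0.042, "dx": 0.01, "dy": -0.04, "dz": 0, "fingers": 1}
    - {"wx": 0, "wy": 0, "wz": 0.042, "dx": 0.01, "dy": -0.04, "dz": 0.02, "fingers": 1}
    - {"wx": 0, "wy": 0, "wz": 0.042, "dx": 0.01, "dy": -0.04, "dz": 0.1, "fingers": 1}
    - {"wx": 0, "wy": 0, "wz": 0.042, "dx": 0.01, "dy": -0.04, "dz": 0.2, "fingers": 1}
    - {"wx": 0, "wy": 0, "wz": 0.042, "dx": 0.01, "dy": -0.04, "dz": 0.206, "fingers": 1}

```text
clock: 11.0
ee_pos: [0.4744, 0.1525, 0.1216]
tool_rot: [2.054, 0.33, -2.037]
force: [-0.3, 0.6, -4.1]
width: 0.0126
```

```bash
python3 -c "
from h import *
nuttq(); snap('wrist','w13'); w=load('w13.npz'); print(yaw(w['rot'])); crop(w['p'],250,0,395,140,5,'pics/c9.png')
plan([26,35,44,53,62,71,79,79],.12)
"
```

```text
clk 11.0 pos [0.4744 0.1525 0.1216] yaw 18.52 F [-0.29  0.6  -4.13] T [ 0.04 -0.16  0.01] TQ about nut -0.055 want [0.474  0.1524]
18.51774729849429
{'wx': 0, 'wy': 0, 'wz': np.float64(0.083), 'dx': np.float64(0.031), 'dy': np.float64(-0.077), 'dz': np.float64(-0.006), 'fingers': 1}
{'wx': 0, 'wy': 0, 'wz': np.float64(0.183), 'dx': np.float64(0.082), 'dy': np.float64(-0.163), 'dz': np.float64(-0.006), 'fingers': 1}
{'wx': 0, 'wy': 0, 'wz': np.float64(0.283), 'dx': np.float64(0.146), 'dy': np.float64(-0.24), 'dz': np.float64(-0.006), 'fingers': 1}
{'wx': 0, 'wy': 0, 'wz': np.float64(0.383), 'dx': np.float64(0.221), 'dy': np.float64(-0.306), 'dz': np.float64(-0.006), 'fingers': 1}
{'wx': 0, 'wy': 0, 'wz': np.float64(0.483), 'dx': np.float64(0.305), 'dy': np.float64(-0.359), 'dz': np.float64(-0.006), 'fingers': 1}
{'wx': 0, 'wy': 0, 'wz': np.float64(0.583), 'dx': np.float64(0.397), 'dy': np.float64(-0.398), 'dz': np.float64(-0.006), 'fingers': 1}
{'wx': 0, 'wy': 0, 'wz': np.float64(0.672), 'dx': np.float64(0.483), 'dy': np.float64(-0.421), 'dz': np.float64(-0.006), 'fingers': 1}
{'wx': 0, 'wy': 0, 'wz': np.float64(0.672), 'dx': np.float64(0.483), 'dy': np.float64(-0.421), 'dz': np.float64(-0.006), 'fingers': 1}
```

View pics/c9.png

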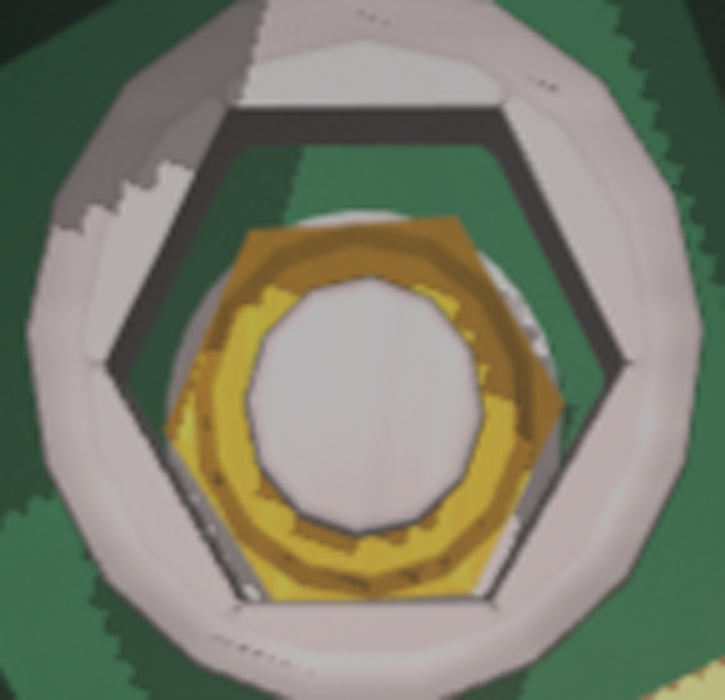

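```bash
python3 -c "
from h import *
plan([80,81],.12)
"
```

```text
{'wx': 0, 'wy': 0, 'wz': np.float64(0.683), 'dx': np.float64(0.494), 'dy': np.float64(-0.423), 'dz': np.float64(-0.006), 'fingers': 1}
{'wx': 0, 'wy': 0, 'wz': np.float64(0.694), 'dx': np.float64(0.505), 'dy': np.float64(-0.425), 'dz': np.float64(-0.006), 'fingers': 1}
```

Request:
carry_out:
  increments:
    - {"wx": 0, "wy": 0, "wz": 0.083, "dx": 0.031, "dy": -0.077, "dz": -0.006, "fingers": 1}
    - {"wx": 0, "wy": 0, "wz": 0.183, "dx": 0.082, "dy": -0.163, "dz": -0.006, "fingers": 1}
    - {"wx": 0, "wy": 0, "wz": 0.283, "dx": 0.146, "dy": -0.24, "dz": -0.006, "fingers": 1}
    - {"wx": 0, "wy": 0, "wz": 0.383, "dx": 0.221, "dy": -0.306, "dz": -0.006, "fingers": 1}
    - {"wx": 0, "wy": 0, "wz": 0.483, "dx": 0.305, "dy": -0.359, "dz": -0.006, "fingers": 1}
    - {"wx": 0, "wy": 0, "wz": 0.583, "dx": 0.397, "dy": -0.398, "dz": -0.006, "fingers": 1}
    - {"wx": 0, "wy": 0, "wz": 0.672, "dx": 0.483, "dy": -0.421, "dz": -0.006, "fingers": 1}
    - {"wx": 0, "wy": 0, "wz": 0.672, "dx": 0.483, "dy": -0.421, "dz": -0.006, "fingers": 1}

```text
clock: 12.05
ee_pos: [0.5466, 0.0891, 0.1195]
tool_rot: [1.357, 1.112, -1.345]
force: [-0.2, 0.4, -4.5]
width: 0.0124
```

```bash
python3 -c "
from h import *
plan([81.3],.117)
"
```

```text
{'wx': 0, 'wy': 0, 'wz': np.float64(0.027), 'dx': np.float64(0.025), 'dy': np.float64(-0.003), 'dz': np.float64(-0.017), 'fingers': 1}
```

Request:
carry_out:
  increments:
    - {"wx": 0, "wy": 0, "wz": 0.027, "dx": 0.025, "dy": -0.003, "dz": -0.017, "fingers": 1}
    - {"wx": 0, "wy": 0, "wz": 0.027, "dx": 0.025, "dy": -0.003, "dz": -0.017, "fingers": 1}
    - {"wx": 0, "wy": 0, "wz": 0.027, "dx": 0.025, "dy": -0.003, "dz": -0.017, "fingers": 1}

```text
clock: 12.42
ee_pos: [0.5499, 0.0888, 0.1169]
tool_rot: [1.327, 1.135, -1.316]
force: [0.4, -0.7, -4.2]
width: 0.0123
```

```bash
python3 -c "
from h import *
nuttq(); snap('wrist','w14'); w=load('w14.npz'); print(yaw(w['rot'])); crop(w['p'],250,0,395,140,5,'pics/c10.png')
"
```

```text
clk 12.425 pos [0.5499 0.0888 0.1169] yaw 81.21 F [ 0.44 -0.73 -4.23] T [ 0.1  -0.05  0.02] TQ about nut 0.075 want [0.5502 0.0887]
81.21392120801741
```

View pics/c10.png

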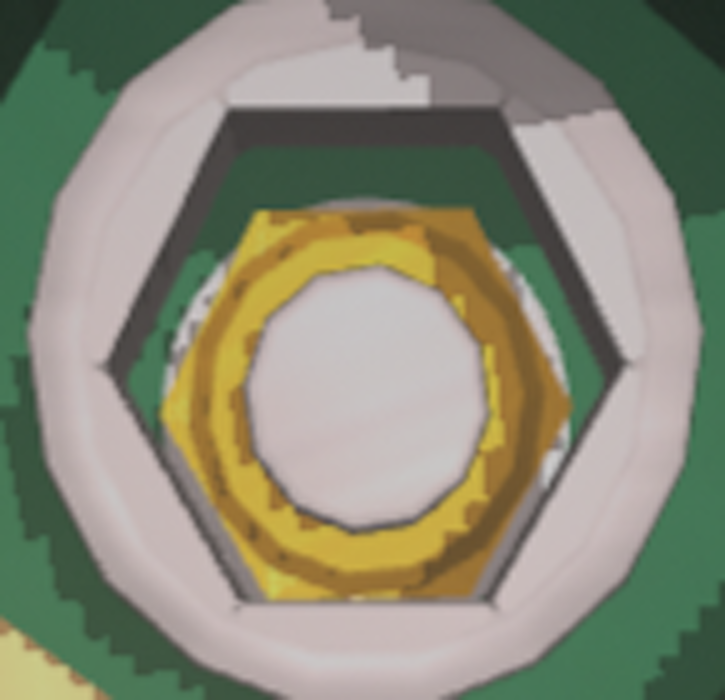

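Request:
carry_out:
  increments:
    - {"wx": 0, "wy": 0, "wz": 0, "dx": 0, "dy": 0, "dz": -0.04, "fingers": 1}
    - {"wx": 0, "wy": 0, "wz": 0, "dx": 0, "dy": 0, "dz": -0.08, "fingers": 1}
    - {"wx": 0, "wy": 0, "wz": 0, "dx": 0, "dy": 0, "dz": -0.11, "fingers": 1}
    - {"wx": 0, "wy": 0, "wz": 0, "dx": 0, "dy": 0, "dz": -0.11, "fingers": 1}

```text
clock: 12.98
ee_pos: [0.5498, 0.0888, 0.1]
tool_rot: [1.327, 1.135, -1.316]
force: [0.1, 0.8, -4.3]
width: 0.0125
```

Request:
carry_out:
  increments:
    - {"wx": 0, "wy": 0, "wz": 0, "dx": 0, "dy": 0, "dz": -0.04, "fingers": 1}
    - {"wx": 0, "wy": 0, "wz": 0, "dx": 0, "dy": 0, "dz": -0.07, "fingers": 1}
    - {"wx": 0, "wy": 0, "wz": 0, "dx": 0, "dy": 0, "dz": -0.076, "fingers": 1}
    - {"wx": 0, "wy": 0, "wz": 0, "dx": 0, "dy": 0, "dz": -0.076, "fingers": 1}

```text
clock: 13.48
ee_pos: [0.5499, 0.0888, 0.0889]
tool_rot: [1.327, 1.135, -1.316]
force: [-1.7, -0.3, 1.1]
width: 0.0126
```

```bash
python3 -c "
from h import *
nuttq(); plan([76,71,66,61,56,51,46,42],.0889)
"
```

```text
clk 13.475 pos [0.5499 0.0888 0.0889] yaw 81.23 F [-1.7  -0.26  1.13] T [ 0.18  0.28 -0.03] TQ about nut -0.184 want [0.5502 0.0887]
{'wx': 0, 'wy': 0, 'wz': np.float64(-0.058), 'dx': np.float64(-0.055), 'dy': np.float64(0.01), 'dz': np.float64(0.0), 'fingers': 1}
{'wx': 0, 'wy': 0, 'wz': np.float64(-0.114), 'dx': np.float64(-0.108), 'dy': np.float64(0.026), 'dz': np.float64(0.0), 'fingers': 1}
{'wx': 0, 'wy': 0, 'wz': np.float64(-0.169), 'dx': np.float64(-0.16), 'dy': np.float64(0.046), 'dz': np.float64(0.0), 'fingers': 1}
{'wx': 0, 'wy': 0, 'wz': np.float64(-0.225), 'dx': np.float64(-0.21), 'dy': np.float64(0.071), 'dz': np.float64(0.0), 'fingers': 1}
{'wx': 0, 'wy': 0, 'wz': np.float64(-0.28), 'dx': np.float64(-0.257), 'dy': np.float64(0.099), 'dz': np.float64(0.0), 'fingers': 1}
{'wx': 0, 'wy': 0, 'wz': np.float64(-0.336), 'dx': np.float64(-0.302), 'dy': np.float64(0.132), 'dz': np.float64(0.0), 'fingers': 1}
{'wx': 0, 'wy': 0, 'wz': np.float64(-0.391), 'dx': np.float64(-0.344), 'dy': np.float64(0.169), 'dz': np.float64(0.0), 'fingers': 1}
{'wx': 0, 'wy': 0, 'wz': np.float64(-0.436), 'dx': np.float64(-0.375), 'dy': np.float64(0.201), 'dz': np.float64(0.0), 'fingers': 1}
```

Request:
carry_out:
  increments:
    - {"wx": 0, "wy": 0, "wz": -0.058, "dx": -0.055, "dy": 0.01, "dz": 0, "fingers": 1}
    - {"wx": 0, "wy": 0, "wz": -0.114, "dx": -0.108, "dy": 0.026, "dz": 0, "fingers": 1}
    - {"wx": 0, "wy": 0, "wz": -0.169, "dx": -0.16, "dy": 0.046, "dz": 0, "fingers": 1}
    - {"wx": 0, "wy": 0, "wz": -0.225, "dx": -0.21, "dy": 0.071, "dz": 0, "fingers": 1}
    - {"wx": 0, "wy": 0, "wz": -0.28, "dx": -0.257, "dy": 0.099, "dz": 0, "fingers": 1}
    - {"wx": 0, "wy": 0, "wz": -0.336, "dx": -0.302, "dy": 0.132, "dz": 0, "fingers": 1}
    - {"wx": 0, "wy": 0, "wz": -0.391, "dx": -0.344, "dy": 0.169, "dz": 0, "fingers": 1}
    - {"wx": 0, "wy": 0, "wz": -0.436, "dx": -0.375, "dy": 0.201, "dz": 0, "fingers": 1}

```text
clock: 14.48
ee_pos: [0.494, 0.1186, 0.0891]
tool_rot: [1.802, 0.685, -1.787]
force: [2.0, -4.0, -3.8]
width: 0.0128
```

```bash
python3 -c "
from h import *
nuttq(); snap('wrist','w15'); w=load('w15.npz'); crop(w['p'],250,0,395,140,5,'pics/c11.png'); plan([39,36,33,30],.0889)
"
```

```text
clk 14.475 pos [0.494  0.1186 0.0891] yaw 41.9 F [ 2.03 -4.03 -3.76] T [-0.54 -0.37  0.23] TQ about nut 0.645 want [0.4936 0.119 ]
{'wx': 0, 'wy': 0, 'wz': np.float64(-0.031), 'dx': np.float64(-0.02), 'dy': np.float64(0.024), 'dz': np.float64(-0.001), 'fingers': 1}
{'wx': 0, 'wy': 0, 'wz': np.float64(-0.064), 'dx': np.float64(-0.041), 'dy': np.float64(0.05), 'dz': np.float64(-0.001), 'fingers': 1}
{'wx': 0, 'wy': 0, 'wz': np.float64(-0.097), 'dx': np.float64(-0.06), 'dy': np.float64(0.078), 'dz': np.float64(-0.001), 'fingers': 1}
{'wx': 0, 'wy': 0, 'wz': np.float64(-0.131), 'dx': np.float64(-0.077), 'dy': np.float64(0.106), 'dz': np.float64(-0.001), 'fingers': 1}
```

View pics/c11.png

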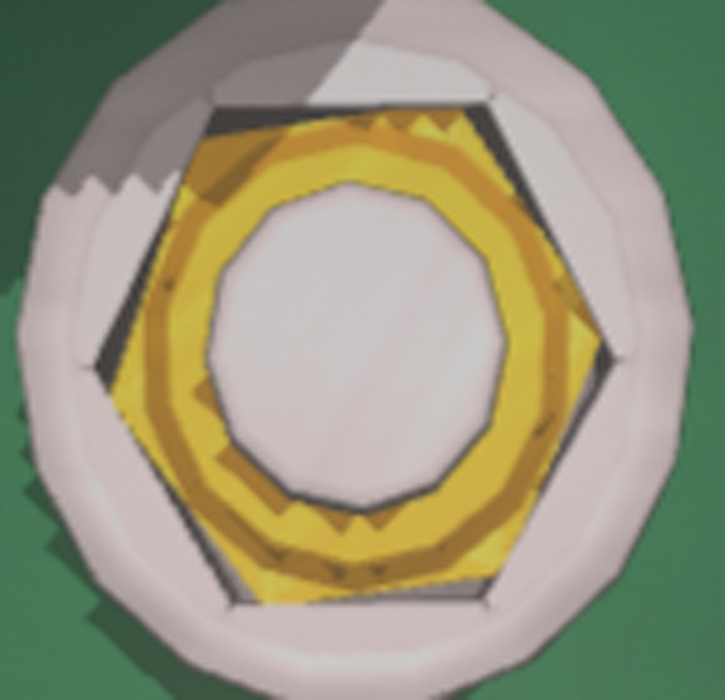

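Request:
carry_out:
  increments:
    - {"wx": 0, "wy": 0, "wz": -0.031, "dx": -0.02, "dy": 0.024, "dz": -0.002, "fingers": 1}
    - {"wx": 0, "wy": 0, "wz": -0.064, "dx": -0.041, "dy": 0.05, "dz": -0.002, "fingers": 1}
    - {"wx": 0, "wy": 0, "wz": -0.097, "dx": -0.06, "dy": 0.078, "dz": -0.002, "fingers": 1}
    - {"wx": 0, "wy": 0, "wz": -0.131, "dx": -0.077, "dy": 0.106, "dz": -0.002, "fingers": 1}

```text
clock: 15.02
ee_pos: [0.4822, 0.1346, 0.0888]
tool_rot: [1.933, 0.512, -1.919]
force: [1.4, -4.8, -2.1]
width: 0.0131
```

```bash
python3 -c "
from h import *
nuttq(); plan([29,28,27],.0889)
"
```

```text
clk 15.025 pos [0.4822 0.1346 0.0888] yaw 29.97 F [ 1.45 -4.75 -2.11] T [-0.63 -0.2   0.21] TQ about nut 0.672 want [0.4819 0.135 ]
{'wx': 0, 'wy': 0, 'wz': np.float64(-0.011), 'dx': np.float64(-0.008), 'dy': np.float64(0.013), 'dz': np.float64(0.0), 'fingers': 1}
{'wx': 0, 'wy': 0, 'wz': np.float64(-0.022), 'dx': np.float64(-0.013), 'dy': np.float64(0.022), 'dz': np.float64(0.0), 'fingers': 1}
{'wx': 0, 'wy': 0, 'wz': np.float64(-0.033), 'dx': np.float64(-0.018), 'dy': np.float64(0.032), 'dz': np.float64(0.0), 'fingers': 1}
```

Still running drag. Small steps now.

Request:
carry_out:
  increments:
    - {"wx": 0, "wy": 0, "wz": -0.011, "dx": -0.008, "dy": 0.013, "dz": 0, "fingers": 1}
    - {"wx": 0, "wy": 0, "wz": -0.022, "dx": -0.013, "dy": 0.022, "dz": 0, "fingers": 1}

```text
clock: 15.28
ee_pos: [0.4806, 0.1375, 0.089]
tool_rot: [1.954, 0.482, -1.938]
force: [0.5, -6.1, -3.0]
width: 0.0125
```

```bash
python3 -c "
from h import *
nuttq(); plan([27,26],.0889)
"
```

```text
clk 15.275 pos [0.4806 0.1375 0.089 ] yaw 28.07 F [ 0.45 -6.05 -3.03] T [-0.64 -0.22  0.19] TQ about nut 0.713 want [0.4803 0.1378]
{'wx': 0, 'wy': 0, 'wz': np.float64(-0.012), 'dx': np.float64(-0.007), 'dy': np.float64(0.013), 'dz': np.float64(-0.0), 'fingers': 1}
{'wx': 0, 'wy': 0, 'wz': np.float64(-0.023), 'dx': np.float64(-0.012), 'dy': np.float64(0.022), 'dz': np.float64(-0.0), 'fingers': 1}
```

Request:
carry_out:
  increments:
    - {"wx": 0, "wy": 0, "wz": -0.006, "dx": -0.004, "dy": 0.008, "dz": 0, "fingers": 1}
    - {"wx": 0, "wy": 0, "wz": -0.012, "dx": -0.007, "dy": 0.013, "dz": 0, "fingers": 1}

```text
clock: 15.52
ee_pos: [0.4797, 0.1391, 0.089]
tool_rot: [1.965, 0.466, -1.948]
force: [-0.1, -4.5, -3.0]
width: 0.0126
```

```bash
python3 -c "
from h import *
nuttq(); plan([26],.0889)
"
```

```text
clk 15.525 pos [0.4797 0.1391 0.089 ] yaw 27.06 F [-0.09 -4.49 -2.96] T [-0.69 -0.23  0.16] TQ about nut 0.532 want [0.4795 0.1393]
{'wx': 0, 'wy': 0, 'wz': np.float64(-0.012), 'dx': np.float64(-0.007), 'dy': np.float64(0.012), 'dz': np.float64(-0.001), 'fingers': 1}
```

Request:
carry_out:
  increments:
    - {"wx": 0, "wy": 0, "wz": -0.006, "dx": -0.003, "dy": 0.007, "dz": 0, "fingers": 1}
    - {"wx": 0, "wy": 0, "wz": -0.012, "dx": -0.007, "dy": 0.012, "dz": 0, "fingers": 1}

```text
clock: 15.78
ee_pos: [0.479, 0.1406, 0.089]
tool_rot: [1.976, 0.449, -1.958]
force: [1.0, -4.9, -4.0]
width: 0.0129
```

```bash
python3 -c "
from h import *
nuttq(); plan([25],.0889)
"
```

```text
clk 15.775 pos [0.479  0.1406 0.089 ] yaw 26.04 F [ 0.97 -4.91 -3.99] T [-0.65 -0.31  0.22] TQ about nut 0.683 want [0.4788 0.1408]
{'wx': 0, 'wy': 0, 'wz': np.float64(-0.012), 'dx': np.float64(-0.006), 'dy': np.float64(0.012), 'dz': np.float64(-0.001), 'fingers': 1}
```

Request:
carry_out:
  increments:
    - {"wx": 0, "wy": 0, "wz": -0.006, "dx": -0.003, "dy": 0.006, "dz": 0, "fingers": 1}
    - {"wx": 0, "wy": 0, "wz": -0.012, "dx": -0.006, "dy": 0.012, "dz": 0, "fingers": 1}

```text
clock: 16.02
ee_pos: [0.4781, 0.1423, 0.089]
tool_rot: [1.987, 0.431, -1.969]
force: [0.6, -5.2, -3.0]
width: 0.0128
```

```bash
python3 -c "
from h import *
nuttq(); snap('wrist','w16'); w=load('w16.npz'); crop(w['p'],250,0,395,140,5,'pics/c12.png');nuttq(); plan([24],.0889)
"
```

```text
clk 16.025 pos [0.4781 0.1423 0.089 ] yaw 24.95 F [ 0.61 -5.19 -3.01] T [-0.7  -0.34  0.17] TQ about nut 0.642 want [0.478  0.1425]
clk 16.075 pos [0.4781 0.1424 0.089 ] yaw 24.92 F [-0.26 -4.39 -3.64] T [-0.73 -0.3   0.14] TQ about nut 0.506 want [0.478  0.1425]
{'wx': 0, 'wy': 0, 'wz': np.float64(-0.01), 'dx': np.float64(-0.005), 'dy': np.float64(0.01), 'dz': np.float64(-0.001), 'fingers': 1}
```

View pics/c12.png

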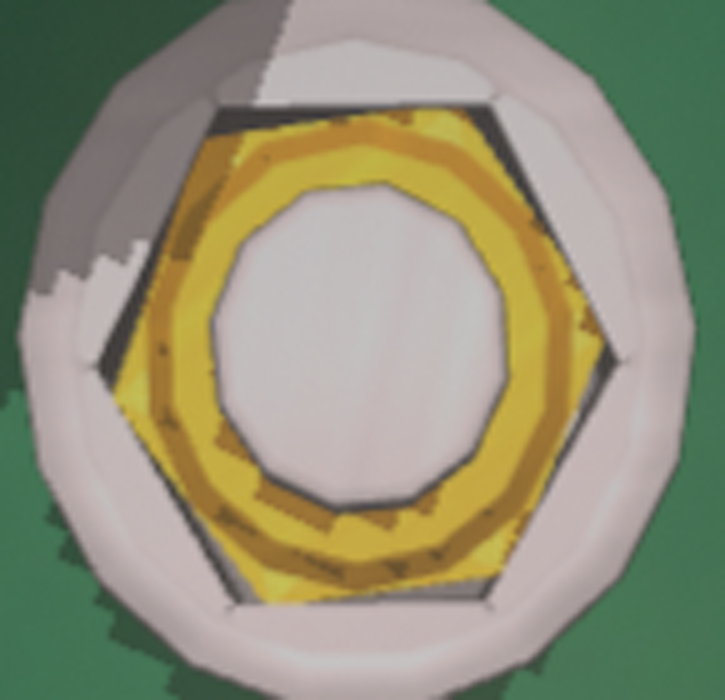

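Request:
carry_out:
  increments:
    - {"wx": 0, "wy": 0, "wz": -0.005, "dx": -0.003, "dy": 0.006, "dz": 0, "fingers": 1}
    - {"wx": 0, "wy": 0, "wz": -0.01, "dx": -0.005, "dy": 0.011, "dz": 0, "fingers": 1}

```text
clock: 16.32
ee_pos: [0.4774, 0.144, 0.0891]
tool_rot: [1.997, 0.416, -1.979]
force: [-0.2, -5.8, -3.1]
width: 0.0126
```

```bash
python3 -c "
from h import *
nuttq(); plan([23],.0889)
"
```

```text
clk 16.325 pos [0.4774 0.144  0.0891] yaw 24.01 F [-0.15 -5.79 -3.14] T [-0.81 -0.29  0.08] TQ about nut 0.58 want [0.4773 0.1439]
{'wx': 0, 'wy': 0, 'wz': np.float64(-0.011), 'dx': np.float64(-0.005), 'dy': np.float64(0.01), 'dz': np.float64(-0.001), 'fingers': 1}
```

Request:
carry_out:
  increments:
    - {"wx": 0, "wy": 0, "wz": -0.005, "dx": -0.003, "dy": 0.005, "dz": 0, "fingers": 1}
    - {"wx": 0, "wy": 0, "wz": -0.011, "dx": -0.005, "dy": 0.01, "dz": 0, "fingers": 1}

```text
clock: 16.58
ee_pos: [0.4768, 0.1453, 0.0891]
tool_rot: [2.007, 0.4, -1.989]
force: [0.9, -5.6, -2.6]
width: 0.0124
```

```bash
python3 -c "
from h import *
nuttq(); plan([22],.0889)
"
```

```text
clk 16.575 pos [0.4768 0.1453 0.0891] yaw 23.01 F [ 0.87 -5.65 -2.62] T [-0.96 -0.37  0.14] TQ about nut 0.669 want [0.4767 0.1454]
{'wx': 0, 'wy': 0, 'wz': np.float64(-0.011), 'dx': np.float64(-0.005), 'dy': np.float64(0.011), 'dz': np.float64(-0.001), 'fingers': 1}
```

Request:
carry_out:
  increments:
    - {"wx": 0, "wy": 0, "wz": -0.005, "dx": -0.003, "dy": 0.005, "dz": 0, "fingers": 1}
    - {"wx": 0, "wy": 0, "wz": -0.011, "dx": -0.005, "dy": 0.011, "dz": 0, "fingers": 1}

```text
clock: 16.82
ee_pos: [0.4762, 0.1468, 0.0891]
tool_rot: [2.017, 0.383, -1.998]
force: [1.7, -7.6, -2.8]
width: 0.0128
```

```bash
python3 -c "
from h import *
nuttq(); plan([21],.0889); snap('wrist','w17'); nuttq(); w=load('w17.npz'); crop(w['p'],250,0,395,140,5,'pics/c13.png')
"
```

```text
clk 16.825 pos [0.4762 0.1468 0.0891] yaw 22.03 F [ 1.71 -7.64 -2.77] T [-1.08 -0.29  0.17] TQ about nut 0.906 want [0.476  0.1469]
{'wx': 0, 'wy': 0, 'wz': np.float64(-0.011), 'dx': np.float64(-0.005), 'dy': np.float64(0.012), 'dz': np.float64(-0.001), 'fingers': 1}
clk 16.875 pos [0.4761 0.1469 0.0891] yaw 22.01 F [ 1.9  -6.65 -3.42] T [-0.99 -0.33  0.2 ] TQ about nut 0.852 want [0.476  0.1469]
```

View pics/c13.png

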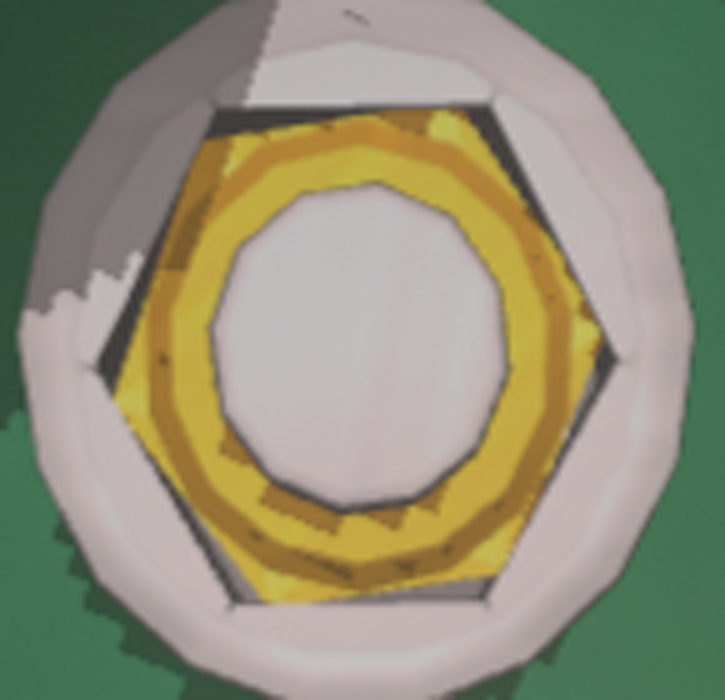

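Request:
carry_out:
  increments:
    - {"wx": 0, "wy": 0, "wz": -0.005, "dx": -0.003, "dy": 0.005, "dz": 0, "fingers": 1}
    - {"wx": 0, "wy": 0, "wz": -0.011, "dx": -0.005, "dy": 0.011, "dz": 0, "fingers": 1}

```text
clock: 17.12
ee_pos: [0.4756, 0.1482, 0.0892]
tool_rot: [2.028, 0.366, -2.008]
force: [1.8, -7.5, -3.3]
width: 0.0124
```

```bash
python3 -c "
from h import *
nuttq(); plan([20.3],.0889)
"
```

```text
clk 17.125 pos [0.4756 0.1482 0.0892] yaw 21.03 F [ 1.84 -7.53 -3.27] T [-1.11 -0.34  0.25] TQ about nut 0.98 want [0.4754 0.1484]
{'wx': 0, 'wy': 0, 'wz': np.float64(-0.008), 'dx': np.float64(-0.004), 'dy': np.float64(0.009), 'dz': np.float64(-0.002), 'fingers': 1}
```

Request:
carry_out:
  increments:
    - {"wx": 0, "wy": 0, "wz": -0.005, "dx": -0.003, "dy": 0.005, "dz": 0, "fingers": 1}
    - {"wx": 0, "wy": 0, "wz": -0.011, "dx": -0.005, "dy": 0.011, "dz": 0, "fingers": 1}

```text
clock: 17.38
ee_pos: [0.4751, 0.1496, 0.0892]
tool_rot: [2.037, 0.349, -2.017]
force: [1.8, -7.7, -3.7]
width: 0.0122
```

```bash
python3 -c "
from h import *
nuttq(); snap('wrist','w18'); nuttq()
"
```

```text
clk 17.375 pos [0.4751 0.1496 0.0892] yaw 20.07 F [ 1.8  -7.66 -3.71] T [-1.19 -0.37  0.26] TQ about nut 1.002 want [0.4748 0.1499]
clk 17.425 pos [0.475  0.1496 0.0892] yaw 20.05 F [ 1.47 -7.54 -2.89] T [-1.17 -0.43  0.35] TQ about nut 1.069 want [0.4748 0.15  ]
```

Request:
carry_out:
  increments:
    - {"wx": 0, "wy": 0, "wz": -0.004, "dx": -0.002, "dy": 0.005, "dz": 0, "fingers": 1}
    - {"wx": 0, "wy": 0, "wz": -0.009, "dx": -0.004, "dy": 0.01, "dz": 0, "fingers": 1}

```text
clock: 17.68
ee_pos: [0.4747, 0.1508, 0.0892]
tool_rot: [2.045, 0.335, -2.024]
force: [1.8, -8.5, -3.8]
width: 0.0128
```

```bash
python3 -c "
from h import *
nuttq(); snap('wrist','w19'); nuttq(); arm.capture('wrist'); nuttq()
w=load('w19.npz'); crop(w['p'],250,0,395,140,5,'pics/c14.png')
w=load('w18.npz'); crop(w['p'],250,0,395,140,5,'pics/c15.png')
"
```

```text
clk 17.675 pos [0.4747 0.1508 0.0892] yaw 19.28 F [ 1.81 -8.51 -3.84] T [-1.25 -0.36  0.41] TQ about nut 1.231 want [0.4744 0.1512]
clk 17.725 pos [0.4746 0.1508 0.0892] yaw 19.26 F [ 0.99 -9.14 -3.32] T [-1.27 -0.37  0.31] TQ about nut 1.159 want [0.4744 0.1512]
clk 17.775 pos [0.4746 0.1508 0.0892] yaw 19.28 F [ 2.15 -8.31 -2.91] T [-1.2  -0.39  0.32] TQ about nut 1.134 want [0.4744 0.1512]
```

View pics/c14.png

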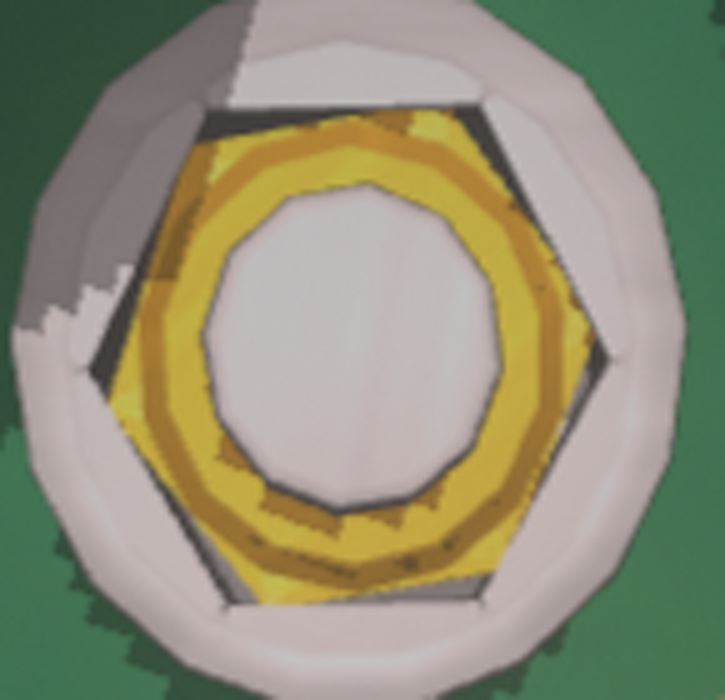

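```bash
python3 -c "
from h import *
plan([22,25.5],.089);plan([25.5],.13)
"
```

```text
{'wx': 0, 'wy': 0, 'wz': np.float64(0.03), 'dx': np.float64(0.009), 'dy': np.float64(-0.026), 'dz': np.float64(-0.001), 'fingers': 1}
{'wx': 0, 'wy': 0, 'wz': np.float64(0.069), 'dx': np.float64(0.025), 'dy': np.float64(-0.061), 'dz': np.float64(-0.001), 'fingers': 1}
{'wx': 0, 'wy': 0, 'wz': np.float64(0.069), 'dx': np.float64(0.025), 'dy': np.float64(-0.061), 'dz': np.float64(0.272), 'fingers': 1}
```

Request:
carry_out:
  increments:
    - {"wx": 0, "wy": 0, "wz": 0.03, "dx": 0.009, "dy": -0.026, "dz": 0, "fingers": 1}
    - {"wx": 0, "wy": 0, "wz": 0.065, "dx": 0.023, "dy": -0.058, "dz": 0, "fingers": 1}
    - {"wx": 0, "wy": 0, "wz": 0.065, "dx": 0.023, "dy": -0.058, "dz": 0, "fingers": 1}

```text
clock: 18.15
ee_pos: [0.4779, 0.1423, 0.0891]
tool_rot: [1.986, 0.43, -1.965]
force: [0.3, 0.2, -4.0]
width: 0.0126
```

```bash
python3 -c "
from h import *
nuttq()
"
```

```text
clk 18.15 pos [0.4779 0.1423 0.0891] yaw 25.07 F [ 0.28  0.19 -4.01] T [ 0.18 -0.15  0.01] TQ about nut 0.008 want [0.4781 0.1423]
```

Request:
carry_out:
  increments:
    - {"wx": 0, "wy": 0, "wz": 0, "dx": 0, "dy": 0, "dz": 0.03, "fingers": 1}
    - {"wx": 0, "wy": 0, "wz": 0, "dx": 0, "dy": 0, "dz": 0.1, "fingers": 1}
    - {"wx": 0, "wy": 0, "wz": 0, "dx": 0, "dy": 0, "dz": 0.22, "fingers": 1}
    - {"wx": 0, "wy": 0, "wz": 0, "dx": 0, "dy": 0, "dz": 0.22, "fingers": 1}

```text
clock: 18.65
ee_pos: [0.4784, 0.1425, 0.1235]
tool_rot: [1.989, 0.43, -1.962]
force: [0.1, -0.3, -4.8]
width: 0.0126
```

```bash
python3 -c "
from h import *
nuttq(); snap('wrist','w20'); 
w=load('w20.npz'); print(yaw(w['rot'])); crop(w['p'],250,0,395,140,5,'pics/c16.png')
"
```

```text
clk 18.65 pos [0.4784 0.1425 0.1235] yaw 25.06 F [ 0.07 -0.31 -4.78] T [ 0.08 -0.13  0.02] TQ about nut 0.052 want [0.4781 0.1423]
25.057256902150694
```

View pics/c16.png

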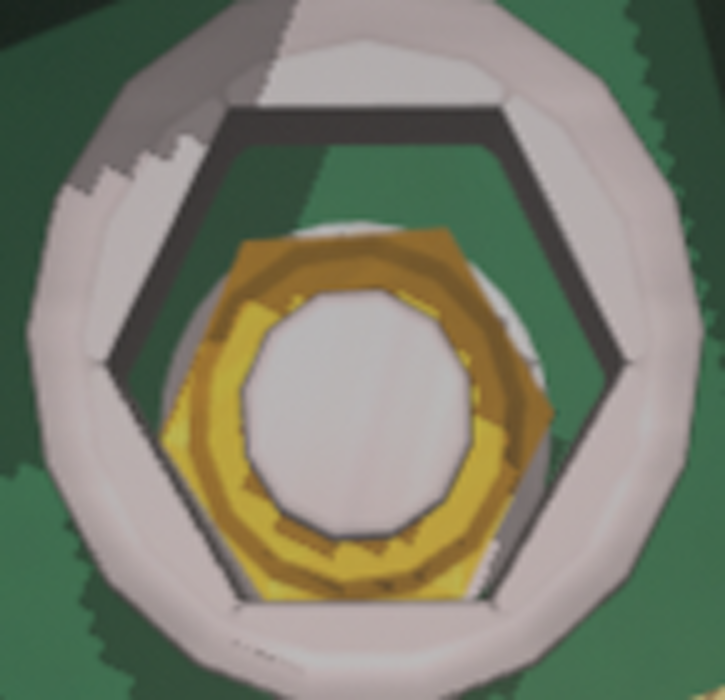

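```bash
python3 - <<'E'
from h import *
w=load('w20.npz')
g=lambda u,v,z: toplane(w,250+(u+.5)/5-.5,(v+.5)/5-.5,z)
a=lambda p,q: np.degrees(np.arctan2((p-q)[1],(p-q)[0]))
for z in (.0225,):
    C={k:g(*k,z) for k in((245,240),(448,228),(553,411),(162,440))}
    p=list(C.values()); print('top edge',a(p[1],p[0])+90, 'LR',a(p[2],p[3])+90)
w3=load('w14.npz'); 
def g2(u,v,z): return toplane(w3,250+(u+.5)/5-.5,(v+.5)/5-.5,z)
print('before st2', a(g2(472,209,.0225),g2(258,211,.0225))+90, a(g2(572,406,.0225),g2(162,412,.0225))+90)
cv2.imwrite('pics/w20b.png',w['p'][:,:,::-1])
E
```

```text
top edge 28.187725006081628 LR 29.015390932700576
before st2 81.69489388894996 81.97676337884063
```

View pics/w20b.png

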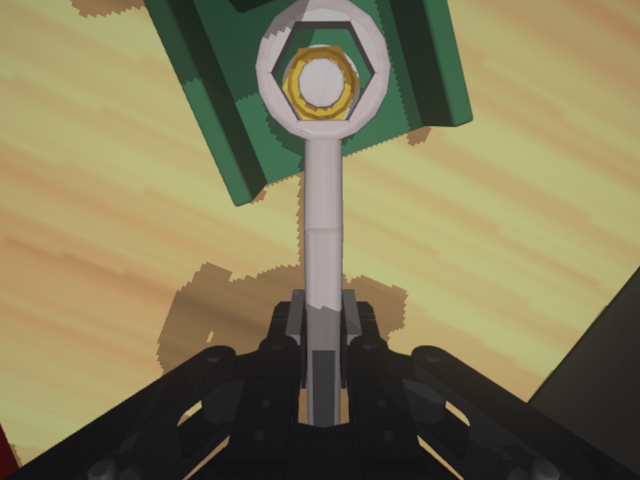

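```bash
python3 - <<'E'
from h import *
w=load('w20.npz'); a=lambda p,q: np.degrees(np.arctan2((p-q)[1],(p-q)[0]))
crop(w['p'],140,0,300,220,3.6,'pics/c17.png')
crop(w['p'],400,0,500,140,5.5,'pics/c18.png')
g=cv2.cvtColor(w['p'],cv2.COLOR_RGB2HSV)
m=((g[...,0]>45)&(g[...,0]<95)&(g[...,1]>80)).astype(np.uint8)
# outer edges per row
L=[];Rr=[]
for v in range(15,185,5):
    o=np.where(m[v,100:300])[0]; L.append((100+o[0],v))
for v in range(8,110,5):
    o=np.where(m[v,400:520])[0]; Rr.append((400+o[-1],v))
for E,n in((L,'L'),(Rr,'R')):
    P=np.array([toplane(w,u,v,.05)[:2] for u,v in E],np.float32)
    vx,vy,x,y=cv2.fitLine(P,cv2.DIST_HUBER,0,.01,.01).ravel(); print(n,np.degrees(np.arctan2(vy,vx))%180, E[0],E[-1])
E
```

```text
L 43.67526 (np.int64(153), 15) (np.int64(224), 180)
R 44.806587 (np.int64(447), 8) (np.int64(469), 108)
```

View pics/c17.png

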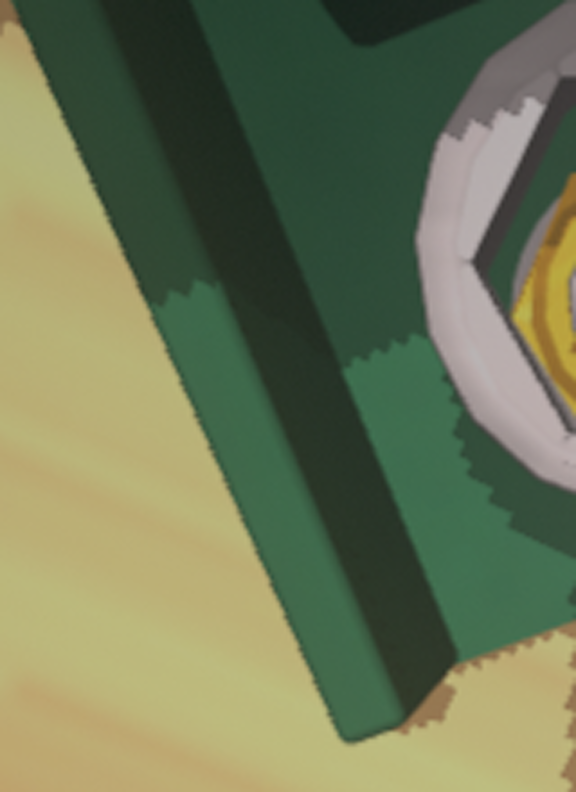

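Request:
carry_out:
  increments:
    - {"wx": 0, "wy": 0, "wz": 0, "dx": 0, "dy": 0, "dz": 0.3, "fingers": 1}
    - {"wx": 0, "wy": 0, "wz": 0, "dx": 0, "dy": 0, "dz": 0.6, "fingers": 1}
    - {"wx": 0, "wy": 0, "wz": 0, "dx": 0.0, "dy": -0.3, "dz": 0.7, "fingers": 1}
    - {"wx": 0, "wy": 0, "wz": 0.06, "dx": 0.05, "dy": -0.65, "dz": 0.7, "fingers": 1}
    - {"wx": 0, "wy": 0, "wz": 0.12, "dx": 0.1, "dy": -1, "dz": 0.7, "fingers": 1}
    - {"wx": 0, "wy": 0, "wz": 0.12, "dx": 0.1, "dy": -1, "dz": 0.7, "fingers": 1}

```text
clock: 19.45
ee_pos: [0.493, -0.0104, 0.2268]
tool_rot: [1.874, 0.591, -1.852]
force: [0.3, -0.5, -5.3]
width: 0.0127
```

Request:
carry_out:
  increments:
    - {"wx": 0, "wy": 0, "wz": 0, "dx": 0.05, "dy": -0.35, "dz": 0, "fingers": 1}
    - {"wx": 0, "wy": 0, "wz": 0, "dx": 0.1, "dy": -0.7, "dz": 0, "fingers": 1}
    - {"wx": 0, "wy": 0, "wz": 0, "dx": 0.13, "dy": -1, "dz": 0, "fingers": 1}
    - {"wx": 0, "wy": 0, "wz": 0, "dx": 0.13, "dy": -1, "dz": 0, "fingers": 1}

```text
clock: 19.95
ee_pos: [0.5124, -0.1622, 0.2258]
tool_rot: [1.875, 0.589, -1.855]
force: [-0.6, 0.5, -4.2]
width: 0.0128
```

```bash
python3 -c "
from h import *
s=snap('top','t21');print(s['ee_pos'],yaw(s['tool_rot']),s['force']); print((np.array([.5164,-.2522,.0848])-s['ee_pos'])/.15)"
```

```text
[ 0.51240375 -0.162217    0.22584193] 35.43732641819045 [-0.61896098  0.4576315  -4.1991532 ]
[ 0.02664166 -0.59988666 -0.94027952]
```

View pics/t21.png

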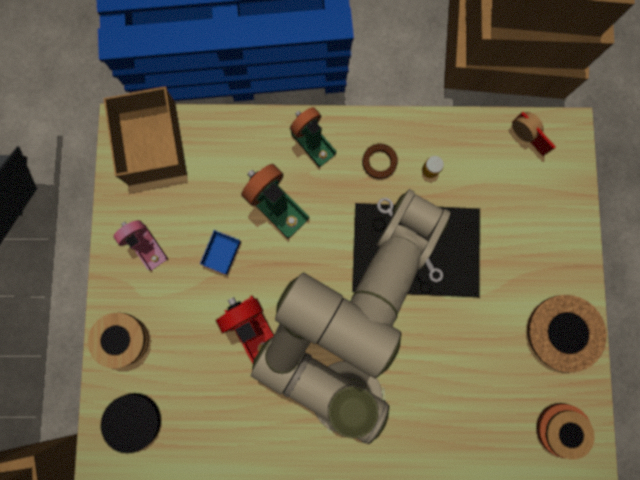

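Request:
carry_out:
  increments:
    - {"wx": 0, "wy": 0, "wz": 0, "dx": -0.02, "dy": -0.3, "dz": 0, "fingers": 1}
    - {"wx": 0, "wy": 0, "wz": 0, "dx": -0.043, "dy": -0.6, "dz": -0.2, "fingers": 1}
    - {"wx": 0, "wy": 0, "wz": 0, "dx": -0.043, "dy": -0.6, "dz": -0.5, "fingers": 1}
    - {"wx": 0, "wy": 0, "wz": 0, "dx": -0.043, "dy": -0.6, "dz": -0.75, "fingers": 1}
    - {"wx": 0, "wy": 0, "wz": 0, "dx": -0.043, "dy": -0.6, "dz": -0.84, "fingers": 1}
    - {"wx": 0, "wy": 0, "wz": 0, "dx": -0.043, "dy": -0.6, "dz": -0.84, "fingers": 1}

```text
clock: 20.75
ee_pos: [0.5061, -0.2498, 0.0999]
tool_rot: [1.874, 0.593, -1.855]
force: [0.1, -0.3, -4.3]
width: 0.0124
```

Request:
carry_out:
  increments:
    - {"wx": 0, "wy": 0, "wz": 0, "dx": 0, "dy": 0, "dz": -0.03, "fingers": 1}
    - {"wx": 0, "wy": 0, "wz": 0, "dx": 0, "dy": 0, "dz": -0.06, "fingers": 1}
    - {"wx": 0, "wy": 0, "wz": 0, "dx": 0, "dy": 0, "dz": -0.08, "fingers": 1}
    - {"wx": 0, "wy": 0, "wz": 0, "dx": 0, "dy": 0, "dz": -0.08, "fingers": 1}

```text
clock: 21.25
ee_pos: [0.5061, -0.2498, 0.0878]
tool_rot: [1.874, 0.593, -1.855]
force: [-0.0, 0.2, -4.2]
width: 0.0125
```

Request:
carry_out:
  increments:
    - {"wx": 0, "wy": 0, "wz": 0, "dx": 0, "dy": 0, "dz": -0.01, "fingers": 1}
    - {"wx": 0, "wy": 0, "wz": 0, "dx": 0, "dy": 0, "dz": -0.016, "fingers": 1}

```text
clock: 21.5
ee_pos: [0.5062, -0.2498, 0.0855]
tool_rot: [1.874, 0.593, -1.855]
force: [1.3, 0.3, -3.5]
width: 0.0128
```

Request:
carry_out:
  increments:
    - {"wx": 0, "wy": 0, "wz": 0, "dx": 0, "dy": 0, "dz": -0.006, "fingers": 1}
    - {"wx": 0, "wy": 0, "wz": 0, "dx": 0, "dy": 0, "dz": -0.008, "fingers": 1}

```text
clock: 21.75
ee_pos: [0.5064, -0.25, 0.0848]
tool_rot: [1.874, 0.592, -1.854]
force: [-1.6, 1.1, 2.3]
width: 0.0125
```

Request:
carry_out:
  increments:
    - {"wx": 0, "wy": 0, "wz": 0, "dx": 0, "dy": 0, "dz": 0, "fingers": 0.8}
    - {"wx": 0, "wy": 0, "wz": 0, "dx": 0, "dy": 0, "dz": 0, "fingers": 0.7}
    - {"wx": 0, "wy": 0, "wz": 0, "dx": 0, "dy": 0, "dz": 0, "fingers": 0.5}
    - {"wx": 0, "wy": 0, "wz": 0, "dx": 0, "dy": 0, "dz": 0, "fingers": 0.2}
    - {"wx": 0, "wy": 0, "wz": 0, "dx": 0, "dy": 0, "dz": 0, "fingers": 0}
    - {"wx": 0, "wy": 0, "wz": 0, "dx": 0, "dy": 0, "dz": 0, "fingers": 0}
    - {"wx": 0, "wy": 0, "wz": 0, "dx": 0, "dy": 0, "dz": 0, "fingers": 0}

```text
clock: 22.62
ee_pos: [0.5064, -0.25, 0.0848]
tool_rot: [1.874, 0.592, -1.854]
force: [-0.4, -0.6, 0.2]
width: 0.0856
```

```bash
python3 -c "
from h import *
s=snap('wrist','w22');print(s['ee_pos'],s['width'],s['force'])"
```

```text
[ 0.50636465 -0.24997891  0.08481773] 0.0856065869049949 [-0.44146717 -0.58887524  0.20765082]
```

View pics/w22.png

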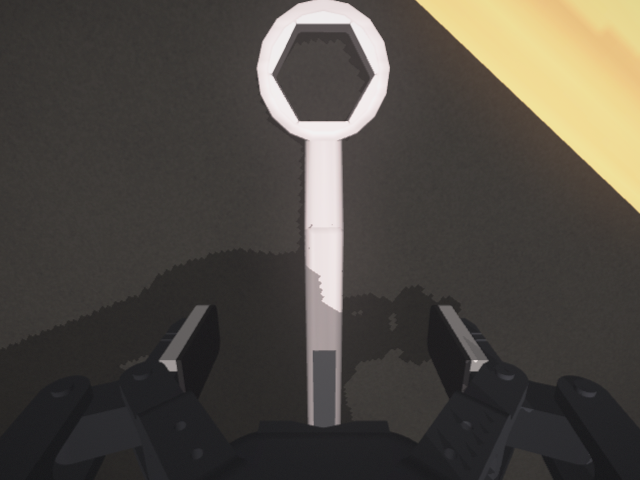

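Released, spanner lies on the mat. Retreat straight up.

Request:
carry_out:
  increments:
    - {"wx": 0, "wy": 0, "wz": 0, "dx": 0, "dy": 0, "dz": 0.15, "fingers": 0}
    - {"wx": 0, "wy": 0, "wz": 0, "dx": 0, "dy": 0, "dz": 0.45, "fingers": 0}
    - {"wx": 0, "wy": 0, "wz": 0, "dx": 0, "dy": 0, "dz": 0.75, "fingers": 0}
    - {"wx": 0, "wy": 0, "wz": 0, "dx": -0.1, "dy": -0.3, "dz": 1, "fingers": 0}
    - {"wx": 0, "wy": 0, "wz": 0, "dx": -0.2, "dy": -0.5, "dz": 1, "fingers": 0}
    - {"wx": 0, "wy": 0, "wz": 0, "dx": -0.2, "dy": -0.5, "dz": 1, "fingers": 0}
    - {"wx": 0, "wy": 0, "wz": 0, "dx": -0.2, "dy": -0.5, "dz": 1, "fingers": 0}

```text
clock: 23.55
ee_pos: [0.4765, -0.3244, 0.2344]
tool_rot: [1.874, 0.594, -1.855]
force: [-0.5, 0.0, 0.3]
width: 0.0853
```

```bash
python3 -c "
from h import *
s=snap('side','s23');print(s['ee_pos'],s['force'],s['qd'].round(3)); snap('top','t23')
a=load('top0.npz')['p'].astype(int);b=load('t23.npz')['p'].astype(int)
for n,(x0,y0,x1,y1) in dict(coil=(355,135,402,185),tin=(418,148,448,185),bin=(195,225,245,280),foot=(240,160,312,242)).items(): print(n,np.abs(a-b)[y0:y1,x0:x1].mean())
"
```

```text
[ 0.47646941 -0.32440012  0.23442604] [-0.46131499  0.03228437  0.28191977] [ 0.016 -0.001  0.003 -0.     0.001 -0.001]
coil 4.59177304964539
tin 5.075675675675676
bin 4.569818181818182
foot 4.528342366757001
```

View pics/s23.png

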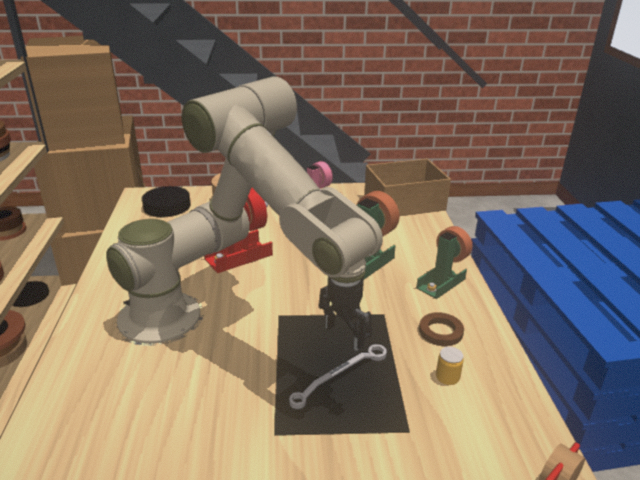

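```bash
python3 -c "
from h import *
print(arm.job_done())"
```

```text
the job is handed in; nothing more can be done
None
```

I tightened the slack brass nut on the larger green stand and laid the spanner back on the mat, and I've handed the job in at about 24 s. The nut came up firm by the torque I felt, but one angle check was slightly off.

- **Tightening:** I took two clockwise strokes, with one lift-off and reseat 60° back. The drag was about 0.6 N m while the nut ran. It then climbed to 1.13–1.23 N m at the nut, where I stopped. That puts the clamp at about 0.03–0.05 rad, inside the firm range.
- **Seating:** Both times the ring went over the nut without resistance and touched the washer lightly. The handle stayed clear of the channel's sides, and the fingers were about 95 mm from the nut's axis.
- **Laying down:** The spanner met the mat with a light touch, about 7 N change at the wrist. The gripper opened fully and moved clear. The spanner now lies flat, about 10 mm nearer the robot than before.
- **Other objects:** Comparing overhead pictures from before and after, the coil, tin, bin and stand show only camera noise.

**Check that disagreed:** the nut's final angle measured about 15–16° clockwise of straight out, against the stated 14°. My angle estimates also differ among themselves by about 1°. Read literally, the extra angle could mean a clamp near the 0.07 rad limit, so I relied on the torque readings instead.

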